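# Take the clogged pre-filter out of the bench fume extractor

## Task

The bench fume extractor's pre-filter is clogged: press the yellow release tab in and, with it held in, slide the grille cover down its rails as far as it goes, then lift the filter out by its orange grip and lay it flat, grip upwards, in the aluminium tray. Do not force the tab, the cover or the machine, do not drop the filter, and leave the parts bin, the castor and the wrench alone.

Things in the scene. Friction and masses are not known exactly. Their poses are not given: they have to be found in the camera images.
- housing: Bench fume extractor, fixed: blue steel case 245 deep (x) x 220 wide (y) x 180 high. Origin: centre of its underside, z up, front (-x) towards the robot. The front wall is 85 high; from its top edge a flat face rises backwards at 30 degrees to the level top. u = up that slope = (cos30, 0, sin30), n = out of the face = (-sin30, 0, cos30), in housing axes.
- bay_mouth (a point): Centre of the filter bay's mouth, in the plane of the sloping face; axes of the housing. Mouth 96 (along u) x 126 (y); the bay is 62 deep along -n. Rails 8 proud of the face run along u at y = +-67 to +-80, and a steel keeper bridge, 14 proud, 40 wide, at 58 to 62 up the slope.
- handle_bar (a point): Middle of the carrying handle's bar: black 14 mm tube (18 at the rubber grip) along y, 172 long, fixed, legs running back to the case's top. It is 82 straight above, and 8 in front of, the tab's closed place, so it bars the way from straight above: reach the tab from the robot's side below the bar, along -n (tool tilted about 30 degrees, 20 to 45 will do).
- cover (a joint): Slide of the grille cover along its rails, m: 0 shut, grows down the slope (-u) to the soft stop at 0.105 fully open. Latched at 0 (1.5 mm play) until the tab is pressed in; then it needs about 3 N to move and stays where it is left. At 0.105 the bay is clear.
- cover_mid (a point): Middle of the grille cover's outer surface: grey plastic cover with black slots, 112 (u) x 132 wide (y), its outer surface 12 proud of the face. Axes: x = u up the slope, y = housing's y, z = n outward. The cover opens along -x.
- tab (a joint): Travel of the release tab into the cover (along -n), m: 0 at rest, stop at 0.007. A spring pushes it out: 3.2 N at the start, 8.8 N at the stop. From about 0.005 its tongue clears the keeper; once the cover has moved 2 mm the tongue is held down under the keeper, past 11 mm it springs out again.
- tab_pad (a point): Centre of the yellow release tab's pad, on its outer surface (flush with the cover's outer surface when not pressed). Pad 40 (x) x 40 (y), flat and 36 long inside a 3.5 thick, 4 high ridge across its lower (-x) end, against which a finger pushes the cover open. Axes as cover_mid; 34 up the slope from the cover's middle; it moves with the cover.
- filter: Pre-filter cassette, loose, 0.28 kg (varies): white frame with grey pleats 90 (x) x 120 (y) x 30 (z), with an orange grip rib standing on its middle: 60 (x) x 14 (y) x 24 high (z = 30 to 54). Origin: centre of its underside, z towards the grip. It lies in the bay with its axes along u, y, n, underside on the bay's floor, 3 mm play around; the grip's top is 8 below the face.
- filter_grip (a point): Middle of the top of the filter's orange grip (54 above its underside), axes of the filter. Pinch the grip across y.
- bay (a point): Centre of the bay's floor (62 below its mouth along -n), axes of the housing.
- tray: Aluminium open tray, loose, 190 (x) x 160 (y) x 35 high, walls and floor 4 thick, 0.9 kg. Origin: centre of its underside, z up. It stands to the left or right of the machine, nearer the robot.
- bin: Black parts bin with nuts and bolts, loose, 170 x 130 x 60 high; origin: centre of its underside. To be left alone. It stands on the other side from the tray.
- castor: Castor standing wheel up on its 75 x 65 plate, 98 high; origin: centre of its underside. To be left alone.
- wrench: Steel wrench 180 long lying along its x; origin: underside near its middle. To be left alone.

How it is judged:
By the outcome, as a careful person would: the job done as asked, in the order asked, and still so for the second after the job is handed in, with the robot touching nothing.
It also fails if it takes over 64 s, if anything falls off the work surface, if the arm or the gripper's body presses on something with over 40 N, if the wrist force passes 120 N, or if a joint passes its speed limit or range.

## Robot

A 6-joint arm with a two-finger parallel gripper is mounted at the origin on the work surface. World frame = base frame: x ahead of the robot, y to its left, z up, the work surface at z = 0. Lengths are in m, angles in rad, forces in N, time in s.
With the tool pointing down it reaches from about 0.275 to 0.725 m from the base axis. Payload 5.6 kg.
Tool frame: the origin (TCP) lies midway between the tips of the shut fingers; the grasp point (between the pads) lies 19 mm behind it (env.tcp_to_grasp is the z of the grasp point in the tool frame, in m); z points along the fingers, y is the line along which they close (so a half turn about z gives the same grasp; the last joint's range is limited). The gripper opens to 85 mm and grips with 20 to 120 N. Pads are 22 mm wide; open, the fingers measure 114 mm over their backs; the gripper's body (76 mm by 85 mm) begins 54 mm behind the grasp point. The pads swing forward as they close: fully open they stand 13 mm farther back than shut.
Start: joints at [1.458, 0.255, 0.108, 0, -1.424, -0.285], TCP at [0.213, 0.507, 0.231] pointing down, gripper open.
Joint ranges: [-2.95, 2.95], [-1.21, 1.97], [-1.09, 1.5], [-2.87, 1.71], [-2.94, -0.07], [-3.05, 3.05]. Speed limits (rad/s): [2.57, 2.57, 3.14, 3.14, 3.14, 3.14].

## Interface

Orientations are given as a unit quaternion [x, y, z, w].
In Python, from workcell import env gives the robot as it stands.
- The arm moves only by the shell command python3 steer.py 'ROWS' [OPENING]. ROWS is a JSON list that holds a single list of rows (three levels of brackets), with 1 to 12 rows, each of 6 numbers: dx, dy, dz in units of 5 mm, then a rotation vector rx, ry, rz in rad; each row shifts and turns the commanded pose from where the row before left it, along the tool's axes as they then stand; what a row does not reach is not made up. A row lasts 1/12 s, in which the tool goes at most 0.0417 m and 0.125 rad, less where a joint would pass 70% of its speed; a pose out of reach is approached as far as the arm can. OPENING is the opening from 0.0 (shut) to 1.0 (fully open), set as the command begins (- or left out keeps the last). The fingers move at their own pace and stop on an object; the grip force is fixed at half the most. Time passes only in rows, so rows that do not move let the fingers close. It prints the time, the measured TCP pose, the force, the opening and the grip force at its end. Input that does not fit is refused with a message, and nothing moves.
- env.get_state(): the state, without advancing time (a new reading comes with each control period).
- env.snapshot(name): name is "scene" or "top" or "wrist"; returns the picture (384x512x3 uint8, red, green, blue); there is no depth.
- env.calibration(name): a dict with "mtx" (3x3 intrinsics, pixels), "view" (4x4, takes a point from world to camera coordinates). Camera axes: x right, y up, looking along -z (the intrinsics and any distortion apply to the point x, -y, -z); pixel columns grow to the right and rows downward; lengths in m; the calibration is good to about 2 mm. A picture is of the moment at which its call begins: read the wrist's pose just before it. calibration takes no time and is no camera call; for the wrist camera it gives the pose at the moment of the call.
- env.hand_in(): hands the job in; it is judged then, once.
The state is a dict: "clock": time; "joint_positions": joint angles; "qvel": joint speeds; "joint_torque": joint torques, N m; "tool_pos": TCP position; "eef_rot": TCP orientation; "wrist_force": force on the tool from outside, world axes, zero at the start; "moment": the same for the moment, N m; "width": opening from 0.0 (shut) to 1.0 (fully open); "grasp_force": force on a finger pad.
Only numpy, scipy, OpenCV 4.12 (cv2) and the standard library are available. Lean on these libraries where they do the work, as an engineer would, in place of code of your own. Each camera call takes 0.05 s, during which the arm holds its last target. There are 200 camera calls.

## Working session

There is one attempt and no reset: what is moved stays moved. The work goes in short steps, Python scripts to look and compute and a shell command to move; the robot and the scene stay as the last step left them, time stands still between calls to the robot, and variables do not carry over. Pictures are saved under pics/ and viewed, at most 10 in all, crops included, and the job is handed in when it is done.

```bash
ls; mkdir -p pics
python3 - <<'E'
from workcell import env
import cv2,numpy as np
for n in("scene","top"):
    im=env.snapshot(n); cv2.imwrite(f"pics/{n}0.png",im[:,:,::-1])
    c=env.calibration(n); print(n,{k:np.round(v,4).tolist() if hasattr(v,'__len__') else v for k,v in c.items()})
s=env.get_state(); print(s)
a=[cv2.imread(f"pics/{n}0.png") for n in("scene","top")]
E
```

```text
pics
steer.py
workcell.py
scene {'mtx': [[386.7157, 0.0, 252.0193], [0.0, 386.7157, 195.8433], [0.0, 0.0, 1.0]], 'view': [[-0.4473, 0.8943, 0.0095, 0.2404], [-0.6628, -0.3386, 0.6679, 0.2881], [0.6006, 0.2925, 0.7442, -1.4052], [0.0, 0.0, 0.0, 1.0]]}
top {'mtx': [[463.8113, 0.0, 247.8803], [0.0, 463.8113, 202.972], [0.0, 0.0, 1.0]], 'view': [[-0.027, -0.9996, 0.0101, 0.0185], [0.9962, -0.0261, 0.0832, -0.6192], [-0.0829, 0.0123, 0.9965, -1.2995], [0.0, 0.0, 0.0, 1.0]]}
{'clock': 0.1, 'joint_positions': array([ 1.45757221e+00,  2.55683719e-01,  1.07175150e-01, -4.13037575e-04,
       -1.42392259e+00, -2.84596023e-01]), 'qvel': array([-9.50010171e-05, -3.78571069e-04,  3.24325466e-03,  1.79946380e-03,
        3.29196890e-04,  7.72806177e-04]), 'joint_torque': array([-1.70414896e-03, -3.87604845e+01,  2.38471752e+01,  5.37781566e+00,
       -3.83055332e-03,  1.79984433e-06]), 'tool_pos': array([0.21285979, 0.5066704 , 0.23050612]), 'eef_rot': array([ 9.80276178e-01, -1.97630731e-01, -1.33565874e-04,  8.31896682e-04]), 'wrist_force': array([-0.21297594, -0.20364194,  0.6321509 ]), 'moment': array([ 0.0038719 , -0.0218296 , -0.06303642]), 'grasp_force': 0.0, 'width': 0.9958614204419929}
```

View pics/scene0.png

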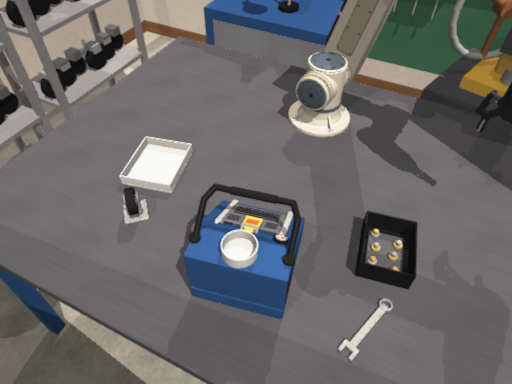

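View pics/top0.png

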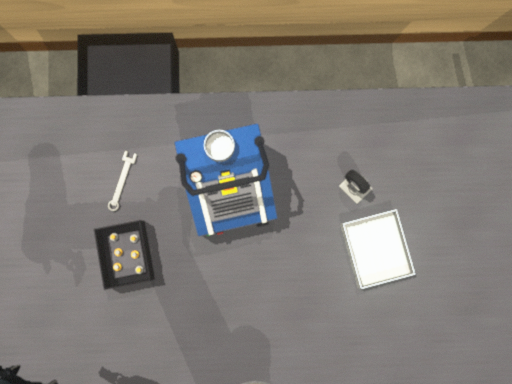

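The scene view shows the extractor at about (245,250) and the tray at (157,163). In the top view the extractor is at (228,185) with the yellow tab at (228,187), the tray at (378,249), and the bin, wrench and castor stand clear. I'll enlarge the machine.

```bash
cat > h.py <<'E'
import numpy as np,cv2
from workcell import env
from scipy.spatial.transform import Rotation as R
def ray(cal,px):
    K=np.array(cal["mtx"]);V=np.array(cal["view"])
    d=cal.get("dist")
    p=np.linalg.inv(K)@[px[0],px[1],1]; d=V[:3,:3].T@np.array([p[0],-p[1],-p[2]*1.0])
    return -V[:3,:3].T@V[:3,3],d/np.linalg.norm(d)
def onz(cal,px,z):
    o,d=ray(cal,px); return o+d*(z-o[2])/d[2]
def proj(cal,P):
    V=np.array(cal["view"]);c=V[:3,:3]@P+V[:3,3];q=np.array(cal["mtx"])@[c[0],-c[1],-c[2]];return q[:2]/q[2]
def tri(rs):
    A=0;b=0
    for o,d in rs:
        M=np.eye(3)-np.outer(d,d);A=A+M;b=b+M@o
    x=np.linalg.solve(A,b);return x,[np.linalg.norm((np.eye(3)-np.outer(d,d))@(x-o)) for o,d in rs]
def st():
    s=env.get_state();return s["tool_pos"],R.from_quat(s["eef_rot"]),s
E
python3 - <<'E'
from h import *
print(env.calibration("top").keys())
im=cv2.imread("pics/top0.png");sc=cv2.imread("pics/scene0.png")
a=cv2.resize(im[115:245,165:285],None,fx=4,fy=4,interpolation=cv2.INTER_CUBIC)[:,:400]
a=cv2.resize(im[118:243,170:280],(440,500),interpolation=cv2.INTER_CUBIC)
b=cv2.resize(sc[178:258,190:310],(480,320),interpolation=cv2.INTER_CUBIC)
can=np.zeros((500,800,3),np.uint8);can[:,:440]=a;can[:240,440:]=cv2.resize(b,(360,240));cv2.imwrite("pics/c1.png",can)
ct=env.calibration("top")
hsv=cv2.cvtColor(im,cv2.COLOR_BGR2HSV)
y=cv2.inRange(hsv,(20,150,120),(35,255,255));y[:,:170]=0;y[:,280:]=0;y[:118]=0;y[243:]=0
ys,xs=np.nonzero(y);print("yellow",xs.mean(),ys.mean(),xs.min(),xs.max(),ys.min(),ys.max(),len(xs))
w=cv2.inRange(hsv,(0,0,170),(180,60,255));w[:,:330]=0;w[:200]=0;w[300:]=0
c=max(cv2.findContours(w,0,2)[0],key=cv2.contourArea);r=cv2.minAreaRect(c);bx=cv2.boxPoints(r);print(r)
P=np.array([onz(ct,p,.035) for p in bx]);print(P.round(4),np.linalg.norm(P[0]-P[1]),np.linalg.norm(P[2]-P[1]),P.mean(0))
print(onz(ct,(xs.mean(),ys.mean()),.17))
E
```

```text
dict_keys(['mtx', 'view'])
yellow 227.76223776223776 183.979020979021 219 236 171 194 143
((378.2884521484375, 248.5576934814453), (68.93675231933594, 58.1489372253418), 74.74488067626953)
[[ 0.555  -0.2605  0.035 ]
 [ 0.5942 -0.4222  0.035 ]
 [ 0.4056 -0.4633  0.035 ]
 [ 0.3676 -0.3032  0.035 ]] 0.16641382274992308 0.19302451996658865 [ 0.48060722 -0.36229553  0.035     ]
[0.65744963 0.05384395 0.17      ]
```

View pics/c1.png

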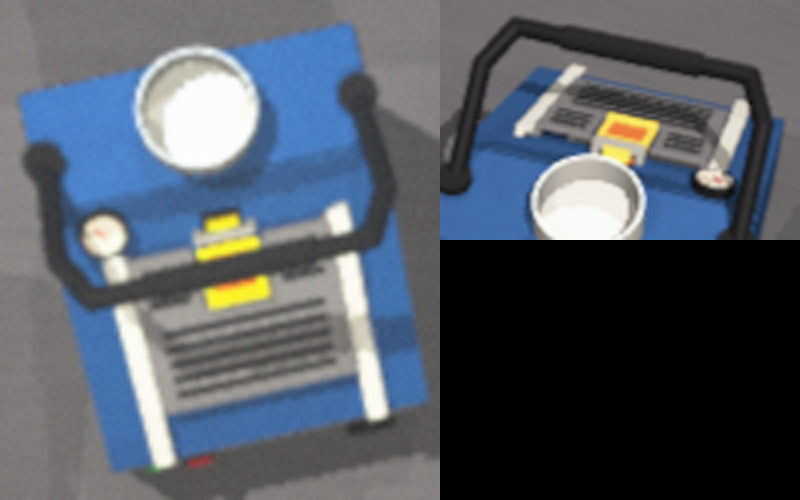

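The crop shows back corners at (20,97) and (355,25), front-edge corners at (115,472) and (428,400), and the tab pad's lower edge at about (240,303). The handle bar crosses over the pad. From these I'll fit the housing pose.

```bash
cat > geo.py <<'E'
from h import *
ct=env.calibration("top")
f=lambda u,v:(170+u/4-.4,118+v/4-.4)
E
python3 - <<'E'
from geo import *
BL,BR=onz(ct,f(20,97),.18),onz(ct,f(355,25),.18)
FL,FR=onz(ct,f(115,472),.085),onz(ct,f(428,400),.085)
print(BL,BR,FL,FR)
print("widths",np.linalg.norm(BL-BR),np.linalg.norm(FL-FR),"depth",np.linalg.norm((BL-FL)[:2]),np.linalg.norm((BR-FR)[:2]))
c=(BL+BR+FL+FR)/4
X=(BL+BR-FL-FR)[:2];Y=(BL+FL-BR-FR)[:2]
print("yaw from X,Y",np.degrees(np.arctan2(X[1],X[0])),np.degrees(np.arctan2(-Y[0],Y[1])),c)
# pad lower corners and rails, on cover plane
yaw=np.arctan2(X[1]-Y[0],X[0]+Y[1])
Rh=R.from_euler('z',yaw).as_matrix();O=np.array([c[0],c[1],0])
u=np.array([np.cos(np.pi/6),0,.5]);n=np.array([-.5,0,np.cos(np.pi/6)])
p0=np.array([-.1225,0,.085])
for nm,q,h in [("padlowL",(208,309),.016),("padlowR",(271,300),.016),("railL low",(163,465),.008),("railR low",(376,420),.008),("railR top",(337,205),.008),("railL top",(115,262),.008),("coverlowL",(168,414),.012),("coverlowR",(357,374),.012)]:
    o,d=ray(ct,f(*q)); o=Rh.T@(o-O);d=Rh.T@d
    t=((p0+n*h-o)@n)/(d@n);P=o+d*t;print(nm,"s=",(P-p0)@u,"y=",P[1])
# tray
E
```

```text
[0.76770694 0.18633184 0.18      ] [ 0.80915165 -0.0283474   0.18      ] [0.52936143 0.1393565  0.085     ] [ 0.57253461 -0.07434209  0.085     ]
widths 0.21864318121359896 0.21801607851855997 depth 0.24293058375429424 0.24104592019433937
yaw from X,Y 11.07514897286556 11.173843521700453 [0.66968866 0.05574971 0.1325    ]
padlowL s= 0.11088586962514035 y= 0.02219001305781922
padlowR s= 0.10743254293137355 y= -0.018765174260412673
railL low s= 0.0025139084238188702 y= 0.07585980246995848
railR low s= 0.0003902093196196457 y= -0.07095461727631658
railR top s= 0.15872348533511052 y= -0.07303260828701338
railL top s= 0.15344204870054934 y= 0.07329885704657639
coverlowL s= 0.04120378379652587 y= 0.06396515763998448
coverlowR s= 0.03953050669129181 y= -0.06421755348967133
```

```bash
cat >> geo.py <<'E'
yaw=np.radians(11.13);Rh=R.from_euler('z',yaw).as_matrix();O=np.array([.6697,.0557,0])
u0=np.array([np.cos(np.pi/6),0,.5]);n0=np.array([-.5,0,np.cos(np.pi/6)]);p0=np.array([-.1225,0,.085])
S=lambda s,h,y=0:O+Rh@(p0+s*u0+h*n0+np.array([0,y,0]))   # slope coords -> world
loc=lambda P:(lambda q:np.array([q@u0,q[1],q@n0]))(Rh.T@(P-O)-p0)
u,n=Rh@u0,Rh@n0
def tool(tilt,yw=yaw):  # tool z tilted from straight down towards +x of housing; tool y=-housing y
    return R.from_euler('z',yw)*R.from_euler('y',-np.radians(tilt))*R.from_quat([1,0,0,0])
def rows(p,Rt,N,show=True):
    P,Rc,s=st();Rs=R.from_rotvec((Rc.inv()*Rt).as_rotvec()/N)
    M=sum((Rs**k).as_matrix() if k else np.eye(3) for k in range(N))
    d=np.linalg.solve(M,Rc.inv().apply(p-P))
    print("row x",N,np.r_[d,Rs.as_rotvec()].round(4),"len",np.linalg.norm(d).round(4),"ang",np.linalg.norm(Rs.as_rotvec()).round(4))
    Q=P.copy();Ro=Rc;W=[]
    for k in range(N): Q=Q+Ro.apply(d);Ro=Ro*Rs;W.append(Q)
    if show: print("path",np.array(W)[::3].round(3).tolist())
E
python3 - <<'E'
from geo import *
print("pad",S(.130,.012),"mouth",S(.096,0)); Rt=tool(43);print(Rt.as_matrix().round(2))
P,Rc,s=st();c=env.calibration("wrist");V=np.array(c["view"]);print("cam in tool",Rc.inv().apply(-V[:3,:3].T@V[:3,3]-P),"look",Rc.inv().apply(-V[2,:3]))
z=Rt.apply([0,0,1]);rows(S(.130,.012)-.13*z,Rt,20)
E
```

```text
pad [0.65408267 0.05262751 0.1603923 ] mouth [0.63107876 0.04810181 0.133     ]
[[ 0.72  0.19  0.67]
 [ 0.14 -0.98  0.13]
 [ 0.68  0.   -0.73]]
cam in tool [ 0.08312777 -0.00081629 -0.14378674] look [-3.20784512e-01  5.50564622e-04  9.47152044e-01]
row x 20 [ 0.0205  0.0215  0.0054  0.0112  0.0364 -0.0282] len 0.0302 ang 0.0474
path [[0.223, 0.479, 0.225], [0.261, 0.397, 0.212], [0.306, 0.319, 0.205], [0.359, 0.245, 0.204], [0.417, 0.176, 0.211], [0.479, 0.112, 0.224], [0.545, 0.054, 0.246]]
```

```bash
sed -i "s/\*R.from_quat(\[1,0,0,0\])/*R.from_quat([0,1,0,0])/; s/tool y=-housing y/tool y=+housing y/" geo.py
python3 - <<'E'
from geo import *
Rt=tool(43);print(Rt.as_matrix().round(2))
z=Rt.apply([0,0,1])
# turn in two steps: level first
rows(np.array([.42,.20,.26]),tool(0),22)
P,Rc,s=st()
for k in range(0,22,5): print((Rc*R.from_rotvec((Rc.inv()*tool(0)).as_rotvec()*k/22)).as_matrix()[:,0].round(2))
E
```

```text
[[-0.72 -0.19  0.67]
 [-0.14  0.98  0.13]
 [-0.68  0.   -0.73]]
row x 22 [ 1.800e-02 -1.330e-02 -1.300e-03  0.000e+00 -1.000e-04  1.159e-01] len 0.0224 ang 0.1159
path [[0.235, 0.512, 0.232], [0.302, 0.513, 0.236], [0.365, 0.49, 0.24], [0.416, 0.448, 0.244], [0.451, 0.39, 0.248], [0.463, 0.325, 0.252], [0.452, 0.259, 0.256], [0.42, 0.2, 0.26]]
[ 0.92 -0.39  0.  ]
[ 0.56 -0.83  0.  ]
[ 0.01 -1.    0.  ]
[-0.54 -0.84  0.  ]
[-0.91 -0.41  0.  ]
```

Units first: shifts go in units of 5 mm. So 0.018 m is 3.6, -0.013 m is -2.6.

```bash
python3 steer.py '[[[3.6, -2.6, -0.2, 0, 0, 0.116], [3.6, -2.6, -0.2, 0, 0, 0.116], [3.6, -2.6, -0.2, 0, 0, 0.116], [3.6, -2.6, -0.2, 0, 0, 0.116], [3.6, -2.6, -0.2, 0, 0, 0.116], [3.6, -2.6, -0.2, 0, 0, 0.116], [3.6, -2.6, -0.2, 0, 0, 0.116], [3.6, -2.6, -0.2, 0, 0, 0.116], [3.6, -2.6, -0.2, 0, 0, 0.116], [3.6, -2.6, -0.2, 0, 0, 0.116], [3.6, -2.6, -0.2, 0, 0, 0.116]]]' 0
python3 steer.py '[[[3.6, -2.6, -0.2, 0, 0, 0.116], [3.6, -2.6, -0.2, 0, 0, 0.116], [3.6, -2.6, -0.2, 0, 0, 0.116], [3.6, -2.6, -0.2, 0, 0, 0.116], [3.6, -2.6, -0.2, 0, 0, 0.116], [3.6, -2.6, -0.2, 0, 0, 0.116], [3.6, -2.6, -0.2, 0, 0, 0.116], [3.6, -2.6, -0.2, 0, 0, 0.116], [3.6, -2.6, -0.2, 0, 0, 0.116], [3.6, -2.6, -0.2, 0, 0, 0.116], [3.6, -2.6, -0.2, 0, 0, 0.116], [0, 0, 0, 0, 0, 0]]]' 0
python3 - <<'E'
from geo import *
P,Rc,s=st();print(P,s["joint_positions"].round(2))
Rt=tool(43);z=Rt.apply([0,0,1]);rows(S(.130,.012)-.13*z,Rt,12)
E
```

```text
clock: 1.02
tool_pos: [0.4279, 0.4275, 0.2413]
eef_rot: [-0.668, 0.745, -0.0, -0.001]
wrist_force: [-0.7, 0.2, -0.2]
width: 0.001
grasp_force: 0.0
clock: 2.02
tool_pos: [0.4124, 0.1981, 0.254]
eef_rot: [-0.092, 0.996, 0.0, 0.0]
wrist_force: [-0.1, 0.4, 0.7]
width: 0.006
grasp_force: 0.0
[0.41238385 0.19813247 0.2539839 ] [ 0.79  0.06 -0.07 -0.   -1.44 -2.18]
row x 12 [-0.0098 -0.0157  0.0034 -0.0003 -0.0625 -0.0007] len 0.0188 ang 0.0625
path [[0.425, 0.184, 0.251], [0.463, 0.144, 0.244], [0.503, 0.103, 0.244], [0.542, 0.063, 0.249]]
```

In the tool's units: -0.0155 m is -3.1, -0.01 m is -2.

```bash
python3 steer.py '[[[-2, -3.1, 0.68, 0, -0.0625, 0], [-2, -3.1, 0.68, 0, -0.0625, 0], [-2, -3.1, 0.68, 0, -0.0625, 0], [-2, -3.1, 0.68, 0, -0.0625, 0], [-2, -3.1, 0.68, 0, -0.0625, 0], [-2, -3.1, 0.68, 0, -0.0625, 0], [-2, -3.1, 0.68, 0, -0.0625, 0], [-2, -3.1, 0.68, 0, -0.0625, 0], [-2, -3.1, 0.68, 0, -0.0625, 0], [-2, -3.1, 0.68, 0, -0.0625, 0], [-2, -3.1, 0.68, 0, -0.0625, 0], [-2, -3.1, 0.68, 0, -0.0625, 0]]]'
python3 steer.py '[[[0, 0, 0, 0, 0, 0], [0, 0, 0, 0, 0, 0], [0, 0, 0, 0, 0, 0]]]'
python3 - <<'E'
from geo import *
P,Rc,s=st();print(P,s["joint_positions"].round(2))
c=env.calibration("wrist");im=env.snapshot("wrist");cv2.imwrite("pics/w1.png",im[:,:,::-1])
np.savez("w1.npz",**c)
print("pred: padlow",proj(c,S(.110,.016)),"pad",proj(c,S(.13,.012)),"tcp",proj(c,P),"cov low",proj(c,S(.04,.012,.066)),proj(c,S(.04,.012,-.066)))
E
```

```text
clock: 3.02
tool_pos: [0.5713, 0.0415, 0.2554]
eef_rot: [-0.09, 0.926, 0.035, 0.366]
wrist_force: [0.7, -0.4, 0.8]
width: 0.002
grasp_force: 0.0
clock: 3.27
tool_pos: [0.5712, 0.0417, 0.2555]
eef_rot: [-0.089, 0.926, 0.035, 0.364]
wrist_force: [-0.5, 0.8, 0.8]
width: 0.001
grasp_force: 0.0
[0.57118699 0.04174412 0.2554865 ] [ 0.42 -0.16 -0.69  0.47 -0.34 -2.18]
pred: padlow [252.18439568 165.3948639 ] pad [252.51776419 182.37004444] tcp [257.49451351 251.49283917] cov low [333.42943832  84.11202509] [169.09938372  84.31157063]
```

View pics/w1.png

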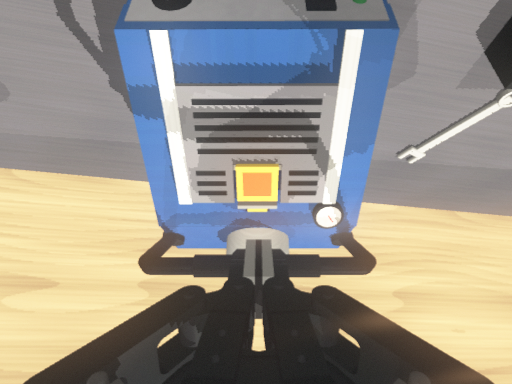

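The wrist picture shows the yellow pad at about x 235–281, y 163–205, and the cover's lower edge at y≈85 from x≈175 to 337. The finger tips are at (257,245) and the bar is behind them. Next I'll compare these with the top-view fit.

Run:
```python
from geo import *
c=dict(np.load("w1.npz"));im=cv2.imread("pics/w1.png");hsv=cv2.cvtColor(im,cv2.COLOR_BGR2HSV)
y=cv2.inRange(hsv,(8,130,110),(36,255,255));y[:150]=0;y[225:]=0;y[:,:200]=0;y[:,300:]=0
k=max(cv2.findContours(y,0,2)[0],key=cv2.contourArea);x0,y0,w,h=cv2.boundingRect(k);print(x0,y0,w,h,cv2.minAreaRect(k))
def pl(px,hh):
    o,d=ray(c,px);P0=S(0,hh);return loc(o+d*((P0-o)@n)/(d@n)).round(4)
print("pad corners",[pl(p,.012) for p in[(x0,y0+8),(x0+w,y0+8),(x0,y0+h),(x0+w,y0+h)]])
w_=cv2.inRange(hsv,(0,0,165),(180,60,255));
for r in (60,100,140,180):
    xs=np.nonzero(w_[r,145:365])[0]+145
    g=np.split(xs,np.nonzero(np.diff(xs)>3)[0]+1);g=[(a[0],a[-1]) for a in g if len(a)>6]
    print(r,g,[(pl((a,r),.008)[:2],pl((b+1,r),.008)[:2]) for a,b in g])
```

```text
242 172 30 24 ((256.5, 183.5), (23.0, 29.0), 90.0)
pad corners [array([ 0.1274, -0.0101,  0.012 ]), array([0.1274, 0.0188, 0.012 ]), array([ 0.1455, -0.0106,  0.012 ]), array([0.1455, 0.0192, 0.012 ])]
60 [(np.int64(154), np.int64(171)), (np.int64(342), np.int64(358))] [(array([ 0.0226, -0.0761]), array([ 0.0227, -0.062 ])), (array([0.0228, 0.0713]), array([0.0228, 0.0846]))]
100 [(np.int64(161), np.int64(190)), (np.int64(323), np.int64(352))] [(array([ 0.0532, -0.076 ]), array([ 0.0533, -0.0508])), (array([0.0534, 0.0599]), array([0.0534, 0.0851]))]
140 [(np.int64(168), np.int64(195)), (np.int64(322), np.int64(345))] [(array([ 0.0885, -0.0759]), array([ 0.0885, -0.0506])), (array([0.0886, 0.0631]), array([0.0886, 0.0848]))]
180 [(np.int64(175), np.int64(232)), (np.int64(282), np.int64(288)), (np.int64(317), np.int64(339))] [(array([ 0.1295, -0.0758]), array([ 0.1296, -0.0191])), (array([0.1296, 0.0287]), array([0.1296, 0.0356])), (array([0.1296, 0.0629]), array([0.1296, 0.0853]))]
```

Run:
```python
from geo import *
P,Rc,s=st();Rt=tool(43);z=Rt.apply([0,0,1]);rows(S(.131,.012,.002)-.02*z,Rt,6)
```

```text
row x 6 [ 0.0005 -0.0006  0.0178 -0.0002 -0.0001 -0.0002] len 0.0178 ang 0.0003
path [[0.583, 0.044, 0.242], [0.618, 0.049, 0.202]]
```

In the tool's units: 0.018 m is 3.6, 0.017 m is 3.4.

```bash
python3 steer.py '[[[0.1, -0.12, 3.6, 0, 0, 0], [0.1, -0.12, 3.6, 0, 0, 0], [0.1, -0.12, 3.6, 0, 0, 0], [0.1, -0.12, 3.6, 0, 0, 0], [0.1, -0.12, 3.6, 0, 0, 0], [0.1, -0.12, 3.4, 0, 0, 0], [0, 0, 0, 0, 0, 0], [0, 0, 0, 0, 0, 0]]]'
python3 - <<'E'
from geo import *
P,Rc,s=st();print(loc(P),s["joint_positions"].round(2))
c=env.calibration("wrist");im=env.snapshot("wrist");np.savez("w2.npz",**c)
cv2.imwrite("pics/w2.png",im[:,:,::-1])
can=np.concatenate([cv2.resize(im[100:300,150:370],(440,400)),cv2.resize(env.snapshot("scene")[180:260,205:295],(360,400)) if 0 else cv2.resize(env.snapshot("scene")[175:265,205:286],(360,400))],1)
cv2.imwrite("pics/w2c.png",can[:,:,::-1])
print(proj(c,P),proj(c,S(.13,.012)))
E
```

```text
clock: 3.98
tool_pos: [0.6431, 0.0482, 0.1857]
eef_rot: [-0.092, 0.93, 0.04, 0.355]
wrist_force: [-0.2, -0.0, 1.0]
width: -0.007
grasp_force: 0.0
[ 0.13256344 -0.00224818  0.03971363] [ 0.28  0.07 -0.72  0.74 -0.07 -2.37]
[257.54003261 251.44775914] [260.68354893 218.93632042]
```

View pics/w2c.png

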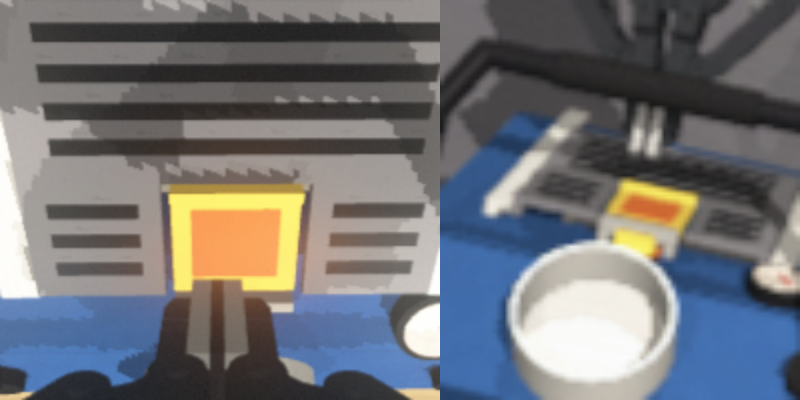

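The left crop shows the shut fingers at (215,320), lined up with the pad (165–305, 185–290). The right crop shows the fingers passing below the bar. Joint 5 is at its limit of -0.07, so this tilt won't work; I'll fit the arm kinematics to choose one that does.

```bash
cat > kin.py <<'E'
from geo import *
from scipy.optimize import least_squares
def wc(q,p): # wrist centre radial,z
    r0,z0,a,b,e,L=p; g=np.pi/2+q[1]-q[2]
    return np.array([r0+a*np.sin(q[1])+b*np.sin(g)+e*np.cos(g), z0+a*np.cos(q[1])+b*np.cos(g)-e*np.sin(g)])
def rot(q,sg=(1,1)):
    # plane frame: forearm dir z; q4 about forearm, q5 about y, q6 about tool z
    t=np.pi/2+q[1]-q[2]
    return R.from_euler('z',q[0])*R.from_euler('y',t)*R.from_euler('z',sg[0]*q[3])*R.from_euler('y',-q[4])*R.from_euler('z',sg[1]*q[5])
def fk(q,p,sg,c):
    w=wc(q,p);Rt=rot(q,sg)*R.from_euler('z',c)
    return np.array([w[0]*np.cos(q[0]),w[0]*np.sin(q[0]),w[1]])+p[5]*Rt.apply([0,0,1]),Rt
s0=env.get_state()
D=[([1.45757,.25568,.107175,-.0004,-1.42392,-.2846],[.21286,.50667,.23051],[.980276,-.19763,-.00013,.00083]),
([.79,.06,-.07,0,-1.44,-2.18],[.41238,.19813,.25398],[-.092,.996,0,0]),
([.42,-.16,-.69,.47,-.34,-2.18],[.57119,.04174,.25549],[-.089,.926,.035,.364]),
(s0["joint_positions"],s0["tool_pos"],s0["eef_rot"])]
if __name__=="__main__":
  best=None
  for sg in[(a,b) for a in(1,-1) for b in(1,-1)]:
    for c in(0,np.pi/2,np.pi,-np.pi/2):
      f=lambda p:np.concatenate([np.r_[fk(np.array(q),p,sg,c)[0]-P,.1*(fk(np.array(q),p,sg,c)[1].inv()*R.from_quat(o)).as_rotvec()]*(1 if k in(0,3) else .2) for k,(q,P,o) in enumerate(D)])
      r=least_squares(f,[0,.3,.35,.3,.05,.25])
      if best is None or r.cost<best[0]:best=(r.cost,r.x,sg,c,r.fun)
  print(best[:4]);print(best[4].reshape(-1,6).round(4))
  np.savez("kin.npz",p=best[1],sg=best[2],c=best[3])
E
python3 kin.py
```

```text
(np.float64(0.01489486073520529), array([-1.12195599,  1.57769759,  1.54162755,  1.40127374,  0.79701678,
        1.846901  ]), (-1, -1), -1.5707963267948966)
[[-1.534e-01  2.280e-02 -3.800e-03 -0.000e+00 -0.000e+00 -0.000e+00]
 [-4.610e-02 -3.000e-03  8.700e-03  0.000e+00  0.000e+00 -1.000e-04]
 [ 2.960e-02 -5.200e-03  1.880e-02  1.000e-04 -0.000e+00  1.000e-04]
 [-1.630e-02  4.460e-02 -1.700e-03  0.000e+00 -0.000e+00 -0.000e+00]]
```

```bash
sed -i 's/r0,z0,a,b,e,L=p;/r0,z0,a,b,e,L,l=p;/; s/return np.array(\[w\[0\]\*np.cos(q\[0\]),w\[0\]\*np.sin(q\[0\]),w\[1\]\])/return np.array([w[0]*np.cos(q[0])+p[6]*np.sin(q[0]),w[0]*np.sin(q[0])-p[6]*np.cos(q[0]),w[1]])/; s/\[0,.3,.35,.3,.05,.25\]/[0,.2,.4,.4,.0,.25,.153]/' kin.py
python3 kin.py
```

```text
(np.float64(0.0002721135065693417), array([ 0.42044298, -0.25598803,  0.30378821, -0.00582104, -0.23645943,
        0.04096892,  0.14261044]), (-1, -1), -1.5707963267948966)
[[-0.0117  0.0003  0.0012 -0.     -0.     -0.    ]
 [ 0.003   0.0062 -0.0025  0.      0.     -0.0001]
 [-0.0083  0.0064 -0.0069  0.0001 -0.      0.0001]
 [ 0.0045 -0.0132  0.0007  0.     -0.     -0.    ]]
```

```bash
cat > log.py <<'E'
import json
from geo import *
def log():
    P,Rc,s=st();open("log.jsonl","a").write(json.dumps([s["joint_positions"].tolist(),P.tolist(),s["eef_rot"].tolist()])+"\n")
    z=Rh.T@Rc.apply([0,0,1])
    print("loc",loc(P).round(4),"tilt",np.degrees(np.arctan2(z[0],-z[2])).round(1),"side",z[1].round(3),"q",s["joint_positions"].round(3),"F(u,y,n)",np.array([s["wrist_force"]@u,s["wrist_force"]@Rh[:,1],s["wrist_force"]@n]).round(2),"t",s["clock"])
E
python3 - <<'E'
from log import *
log();rows(S(.130,.032,.003),tool(36),4)
E
```

```text
loc [ 0.1322 -0.0024  0.0407] tilt 41.9 side 0.011 q [ 0.278  0.065 -0.726  0.738 -0.067 -2.371] F(u,y,n) [ 0.17 -0.48 -0.98] t 4.0833
row x 4 [ 0.0009  0.0013  0.0021  0.0028  0.0257 -0.0001] len 0.0026 ang 0.0259
path [[0.643, 0.049, 0.184], [0.644, 0.054, 0.178]]
```

In the tool's units: 0.002 m is 0.4, 0.0013 m is 0.26.

```bash
python3 steer.py '[[[0.18, 0.26, 0.4, 0.003, 0.026, 0], [0.18, 0.26, 0.4, 0.003, 0.026, 0], [0.18, 0.26, 0.4, 0.003, 0.026, 0], [0.18, 0.26, 0.4, 0.003, 0.026, 0], [0, 0, 0, 0, 0, 0], [0, 0, 0, 0, 0, 0]]]' | head -1
python3 -c "
from log import *
log();rows(S(.130,.018,.003),tool(35),4)"
```

```text
clock: 4.58
loc [0.1316 0.0005 0.0334] tilt 36.5 side -0.003 q [ 0.368  0.105 -0.525  0.334 -0.33  -2.03 ] F(u,y,n) [-0.37  0.44 -0.04] t 4.5833
row x 4 [ 0.0008  0.0006  0.0038 -0.0008  0.0063 -0.0004] len 0.0039 ang 0.0064
path [[0.646, 0.052, 0.176], [0.651, 0.055, 0.166]]
```

In the tool's units: 0.0038 m is 0.76, 0.001 m is 0.2.

```bash
python3 steer.py '[[[0.2, 0.12, 0.76, -0.001, -0.006, 0], [0.2, 0.12, 0.76, -0.001, -0.006, 0], [0.2, 0.12, 0.76, 0, -0.006, 0], [0.2, 0.12, 0.76, 0, -0.006, 0], [0, 0, 0, 0, 0, 0], [0, 0, 0, 0, 0, 0]]]' | head -1
python3 - <<'E'
from log import *
log();z=tool(38).apply([0,0,1]);rows(S(.1285,.014,.003),tool(38),3)
cv2.imwrite("pics/w3.png",env.snapshot("wrist")[100:300,150:370][:,:,::-1]);cv2.imwrite("pics/s3.png",env.snapshot("scene")[175:265,205:286][:,:,::-1])
cv2.imwrite("pics/w3c.png",np.concatenate([cv2.resize(cv2.imread("pics/w3.png"),(440,400)),cv2.resize(cv2.imread("pics/s3.png"),(360,400))],1))
E
```

```text
clock: 5.08
loc [0.1274 0.0019 0.017 ] tilt 37.6 side -0.002 q [ 0.35   0.123 -0.608  0.479 -0.212 -2.166] F(u,y,n) [ 0.43 -0.73  0.29] t 5.0833
row x 3 [-0.0002  0.0004  0.0011 -0.0008 -0.0021 -0.0005] len 0.0011 ang 0.0023
path [[0.65, 0.054, 0.163]]
```

View pics/w3c.png

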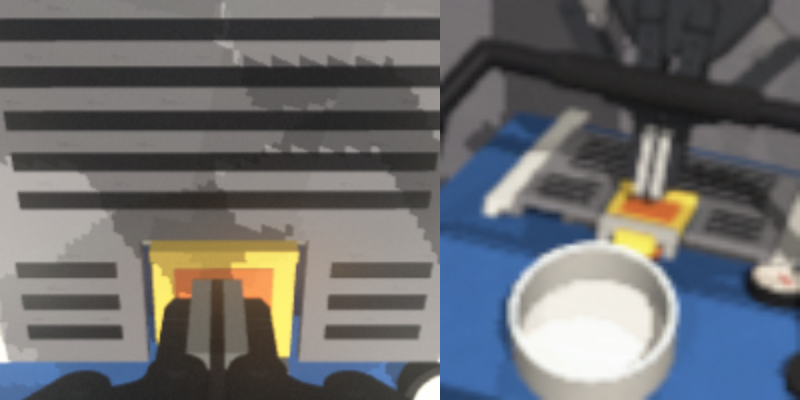

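The left crop shows the finger tips at (217,285) over the pad (148–300, 240–355), with the ridge clear ahead at row 245. Contact comes next, so I'll press in small steps.

Units first: shifts go in units of 5 mm. So 0.0015 m is 0.3, 0.0005 m is 0.1.

```bash
python3 steer.py '[[[0.04, 0.1, 0.3, 0, 0, 0], [0.04, 0.1, 0.3, 0, 0, 0], [0, 0, 0, 0, 0, 0], [0, 0, 0, 0, 0, 0]]]' | head -1
python3 -c "
from log import *
log()"
python3 steer.py '[[[0.04, 0, 0.2, 0, 0, 0], [0, 0, 0, 0, 0, 0], [0, 0, 0, 0, 0, 0]]]' | head -1
python3 -c "
from log import *
log()"
python3 steer.py '[[[0.04, 0, 0.2, 0, 0, 0], [0, 0, 0, 0, 0, 0], [0, 0, 0, 0, 0, 0]]]' | head -1
python3 -c "
from log import *
log()"
```

```text
clock: 5.52
loc [0.1285 0.0034 0.0138] tilt 37.7 side -0.002 q [ 0.348  0.13  -0.615  0.504 -0.199 -2.19 ] F(u,y,n) [-0.43 -0.14 -0.26] t 5.5167
clock: 5.77
loc [0.1285 0.0033 0.0128] tilt 37.7 side -0.002 q [ 0.346  0.131 -0.617  0.511 -0.194 -2.196] F(u,y,n) [ 0.08 -0.46 -0.79] t 5.7667
clock: 6.02
loc [0.1286 0.0033 0.0121] tilt 37.7 side -0.002 q [ 0.345  0.133 -0.62   0.518 -0.19  -2.202] F(u,y,n) [-1.17  0.75  2.4 ] t 6.0167
```

```bash
for i in 1; do python3 steer.py '[[[0.04, 0, 0.3, 0, 0, 0], [0.04, 0, 0.3, 0, 0, 0], [0, 0, 0, 0, 0, 0], [0, 0, 0, 0, 0, 0]]]' | head -1
python3 -c "
from log import *
log()"; done
python3 steer.py '[[[0.04, 0, 0.3, 0, 0, 0], [0, 0, 0, 0, 0, 0], [0, 0, 0, 0, 0, 0]]]' | head -1
python3 -c "
from log import *
log()"
```

```text
clock: 6.35
loc [0.1287 0.0033 0.009 ] tilt 37.7 side -0.002 q [ 0.34   0.138 -0.627  0.54  -0.177 -2.221] F(u,y,n) [-1.27  0.46  6.1 ] t 6.35
clock: 6.6
loc [0.1287 0.0033 0.0076] tilt 37.7 side -0.002 q [ 0.337  0.141 -0.63   0.552 -0.171 -2.231] F(u,y,n) [-1.43  0.39  7.34] t 6.6
```

In the tool's units: 0.0015 m is 0.3, 0.0008 m is 0.16.

```bash
python3 steer.py '[[[0.04, 0, 0.16, 0, 0, 0], [0, 0, 0, 0, 0, 0], [0.3, 0, -0.04, 0, 0, 0], [0.3, 0, -0.04, 0, 0, 0], [0.3, 0, -0.04, 0, 0, 0], [0, 0, 0, 0, 0, 0], [0, 0, 0, 0, 0, 0]]]' | head -1
python3 -c "
from log import *
log()"
python3 steer.py '[[[0.3, 0, -0.04, 0, 0, 0], [0.3, 0, -0.04, 0, 0, 0], [0, 0, 0, 0, 0, 0], [0, 0, 0, 0, 0, 0]]]' | head -1
python3 -c "
from log import *
log()"
```

```text
clock: 7.18
loc [0.1259 0.0034 0.0076] tilt 37.9 side -0.001 q [ 0.328  0.137 -0.656  0.604 -0.147 -2.277] F(u,y,n) [ 0.88 -0.75  7.49] t 7.1833
clock: 7.52
loc [0.1229 0.0034 0.0076] tilt 37.9 side -0.001 q [ 0.321  0.134 -0.673  0.64  -0.133 -2.308] F(u,y,n) [ 1.2  -1.62  6.87] t 7.5167
```

In the tool's units: 0.0015 m is 0.3, 0.0007 m is 0.14.

```bash
python3 steer.py '[[[0.04, 0, 0.14, 0, 0, 0], [0.3, 0, 0, 0, 0.006, 0], [0.3, 0, 0, 0, 0.006, 0], [0, 0, 0, 0, 0, 0], [0, 0, 0, 0, 0, 0]]]' | head -1
python3 -c "
from log import *
log()"
python3 steer.py '[[[0.3, 0, 0, 0, 0.006, 0], [0.3, 0, 0, 0, 0.006, 0], [0, 0, 0, 0, 0, 0], [0, 0, 0, 0, 0, 0]]]' | head -1
python3 -c "
from log import *
log()"
```

```text
clock: 7.93
loc [0.1202 0.0034 0.0066] tilt 37.2 side -0.002 q [ 0.338  0.137 -0.646  0.556 -0.168 -2.237] F(u,y,n) [ 1.24 -1.48  8.04] t 7.9333
clock: 8.27
loc [0.1173 0.0034 0.0062] tilt 36.6 side -0.001 q [ 0.35   0.138 -0.624  0.492 -0.199 -2.182] F(u,y,n) [ 1.68 -3.    8.33] t 8.2667
```

Run:
```python
from log import *
c=env.calibration("scene");im=env.snapshot("scene")[:,:,::-1];w=env.snapshot("wrist")[:,:,::-1]
cv2.imwrite("pics/s4.png",im)
old=cv2.imread("pics/s3.png")
for a in(old,im[175:265,205:286]):
    y=cv2.inRange(cv2.cvtColor(a,cv2.COLOR_BGR2HSV),(20,130,130),(36,255,255));ys,xs=np.nonzero(y);print(len(xs),xs.mean()+205,ys.mean()+175,xs.min()+205,xs.max()+205,ys.min()+175,ys.max()+175)
print(proj(c,S(.13,.012)),proj(c,S(.12,.012)))
cv2.imwrite("pics/w4c.png",np.concatenate([cv2.resize(w[100:300,150:370],(440,400)),cv2.resize(im[175:265,205:286],(360,400))],1))
```

```text
87 252.31034482758622 223.5632183908046 243 262 216 232
55 254.21818181818182 224.5090909090909 244 262 217 232
[250.4531752  220.56262832] [251.45429304 219.05689708]
```

View pics/w4c.png

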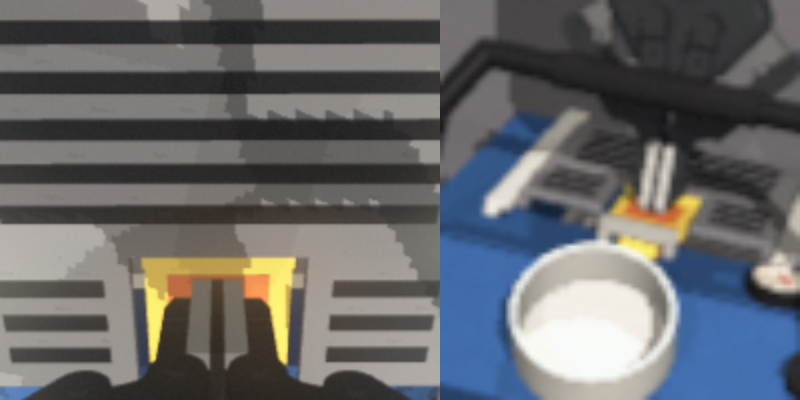

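The left crop shows the tab pressed in, with the finger edge at row 278 and the ridge at rows 258–272 a few millimetres ahead. The cover hasn't moved yet, so I'll keep sliding.

```bash
python3 steer.py '[[[0.3, 0, -0.02, 0, 0.006, 0], [0.3, 0, -0.02, 0, 0.006, 0], [0, 0, 0, 0, 0, 0], [0, 0, 0, 0, 0, 0]]]' | head -1
python3 -c "
from log import *
log()"
python3 steer.py '[[[0.3, 0, -0.02, 0, 0.004, 0], [0.3, 0, -0.02, 0, 0.004, 0], [0, 0, 0, 0, 0, 0], [0, 0, 0, 0, 0, 0]]]' | head -1
python3 -c "
from log import *
log()"
```

```text
clock: 8.7
loc [0.1143 0.0034 0.0061] tilt 35.9 side -0.001 q [ 0.358  0.139 -0.605  0.443 -0.228 -2.138] F(u,y,n) [ 1.18 -2.8   7.51] t 8.7
clock: 9.03
loc [0.1113 0.0034 0.006 ] tilt 35.4 side -0.001 q [ 0.361  0.139 -0.599  0.42  -0.242 -2.118] F(u,y,n) [ 0.62 -2.11  7.49] t 9.0333
```

```bash
cat > cov.py <<'E'
from log import *
g0=cv2.GaussianBlur(cv2.imread("pics/top0.png"),(3,3),0).astype(np.float32)
def prof(im,yy,ss):
    a=np.array([proj(ct,S(s,.012,yy)) for s in ss],np.float32)
    return cv2.remap(im,a[:,0].reshape(1,-1),a[:,1].reshape(1,-1),cv2.INTER_LINEAR)[0,:].mean(1)
def cover():
    g=cv2.GaussianBlur(env.snapshot("top")[:,:,::-1].copy(),(3,3),0).astype(np.float32)
    ss=np.arange(.045,.10,.001)
    for yy in(-.045,0.045,.02):
        a=prof(g0,yy,ss);r=[(np.corrcoef(a,prof(g,yy,ss-d))[0,1],d) for d in np.arange(-.005,.112,.001)]
        print("y",yy,"corr,shift",max(r))
if __name__=="__main__":cover()
E
python3 cov.py
```

```text
y -0.045 corr,shift (np.float64(0.7021675985403627), np.float64(0.02))
y 0.045 corr,shift (np.float64(0.8004999769804041), np.float64(0.030000000000000002))
y 0.02 corr,shift (np.float64(0.627522762258405), np.float64(0.107))
```

```bash
python3 -c "
from log import *
im=env.snapshot('top')[118:243,170:280][:,:,::-1];w=env.snapshot('wrist')[100:300,150:370][:,:,::-1]
cv2.imwrite('pics/t5.png',np.concatenate([cv2.resize(im,(400,455)),cv2.resize(w,(400,455))],1))"
```

```text
(no output)
```

View pics/t5.png

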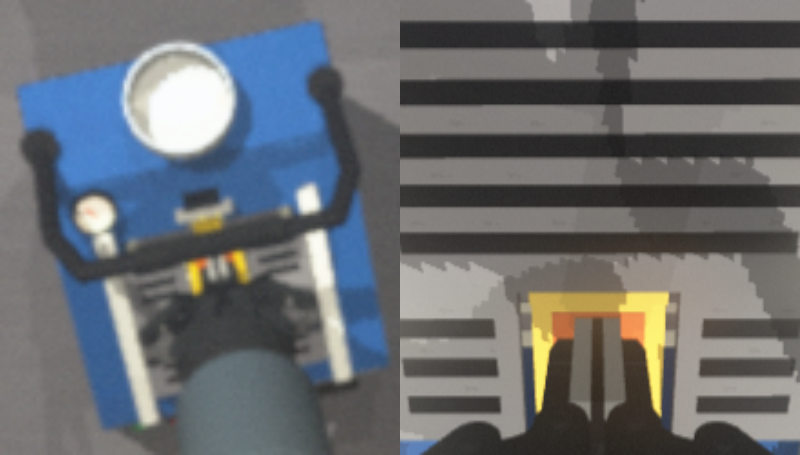

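The top view shows the cover's upper edge now below the keeper at (205,213), so the cover is sliding. The wrist view shows the finger at (597,320) close behind the ridge at row 300. I'll keep sliding in longer steps.

In the tool's units: -0.0003 m is -0.06, 0.003 m is 0.6.

```bash
python3 steer.py '[[[0.6, 0, -0.06, 0, 0.006, 0], [0.6, 0, -0.06, 0, 0.006, 0], [0.6, 0, -0.06, 0, 0.006, 0], [0.6, 0, -0.06, 0, 0.006, 0], [0, 0, 0, 0, 0, 0]]]' | head -1
python3 -c "
from log import *
log()"
python3 steer.py '[[[0.6, 0, -0.06, 0, 0.006, 0], [0.6, 0, -0.06, 0, 0.006, 0], [0.6, 0, -0.06, 0, 0.006, 0], [0.6, 0, -0.06, 0, 0.006, 0], [0, 0, 0, 0, 0, 0]]]' | head -1
python3 -c "
from log import *
log()"
```

```text
clock: 9.6
loc [0.0989 0.0034 0.0062] tilt 34.0 side -0.001 q [ 0.37   0.134 -0.592  0.372 -0.276 -2.078] F(u,y,n) [ 1.64 -2.76  7.74] t 9.6
clock: 10.02
loc [0.0867 0.0034 0.0066] tilt 32.6 side -0.002 q [ 0.376  0.129 -0.589  0.334 -0.307 -2.045] F(u,y,n) [ 2.1  -2.28  8.55] t 10.0167
```

In the tool's units: -0.0003 m is -0.06, 0.004 m is 0.8.

```bash
python3 steer.py '[[[0.8, 0, -0.06, 0, 0.004, 0], [0.8, 0, -0.06, 0, 0.004, 0], [0.8, 0, -0.06, 0, 0.004, 0], [0.8, 0, -0.06, 0, 0.004, 0], [0.8, 0, -0.04, 0, 0.004, 0], [0.8, 0, -0.04, 0, 0.004, 0], [0, 0, 0, 0, 0, 0]]]' | head -1
python3 -c "
from log import *
log()"
python3 steer.py '[[[0.8, 0, -0.02, 0, 0.004, 0], [0.8, 0, -0.02, 0, 0.004, 0], [0.8, 0, -0.02, 0, 0.004, 0], [0.8, 0, -0.02, 0, 0.004, 0], [0, 0, 0, 0, 0, 0]]]' | head -1
python3 -c "
from log import *
log()"
```

```text
clock: 10.6
loc [0.062  0.0034 0.0071] tilt 31.2 side -0.002 q [ 0.383  0.111 -0.63   0.332 -0.308 -2.052] F(u,y,n) [ 0.75 -1.33  6.48] t 10.6
clock: 11.02
loc [0.0458 0.0034 0.0072] tilt 30.3 side -0.002 q [ 0.388  0.101 -0.658  0.331 -0.308 -2.056] F(u,y,n) [ 0.58 -1.29  7.  ] t 11.0167
```

In the tool's units: 0.003 m is 0.6, -0.0001 m is -0.02.

```bash
python3 steer.py '[[[0.6, 0, -0.02, 0, 0.004, 0], [0.6, 0, -0.02, 0, 0.004, 0], [0.6, 0, -0.02, 0, 0.004, 0], [0.6, 0, -0.02, 0, 0.004, 0], [0.6, 0, -0.02, 0, 0.004, 0], [0, 0, 0, 0, 0, 0]]]' | head -1
python3 -c "
from log import *
log()"
python3 steer.py '[[[0.4, 0, 0, 0, 0.002, 0], [0.4, 0, 0, 0, 0.002, 0], [0, 0, 0, 0, 0, 0]]]' | head -1
python3 -c "
from log import *
log()"
python3 steer.py '[[[0.4, 0, 0, 0, 0, 0], [0.4, 0, 0, 0, 0, 0], [0, 0, 0, 0, 0, 0]]]' | head -1
python3 -c "
from log import *
log()"
```

```text
clock: 11.52
loc [0.0311 0.0035 0.0078] tilt 29.1 side -0.002 q [ 0.393  0.093 -0.673  0.316 -0.321 -2.047] F(u,y,n) [ 0.75 -2.22  6.08] t 11.5167
clock: 11.77
loc [0.0272 0.0035 0.0078] tilt 28.9 side -0.001 q [ 0.395  0.09  -0.679  0.316 -0.32  -2.049] F(u,y,n) [ 1.73 -2.1   6.17] t 11.7667
clock: 12.02
loc [0.0233 0.0035 0.0079] tilt 28.9 side -0.001 q [ 0.395  0.086 -0.694  0.326 -0.31  -2.06 ] F(u,y,n) [ 1.72 -1.09  5.88] t 12.0167
```

```bash
python3 steer.py '[[[0.3, 0, 0, 0, 0, 0], [0.3, 0, 0, 0, 0, 0], [0, 0, 0, 0, 0, 0]]]' | head -1
python3 -c "
from log import *
log()"
python3 steer.py '[[[0.3, 0, 0, 0, 0, 0], [0.3, 0, 0, 0, 0, 0], [0, 0, 0, 0, 0, 0]]]' | head -1
python3 -c "
from log import *
log()"
python3 steer.py '[[[0.3, 0, 0, 0, 0, 0], [0.3, 0, 0, 0, 0, 0], [0, 0, 0, 0, 0, 0]]]' | head -1
python3 -c "
from log import *
log()"
```

```text
clock: 12.27
loc [0.0217 0.0041 0.0082] tilt 29.1 side -0.001 q [ 0.396  0.083 -0.703  0.335 -0.302 -2.069] F(u,y,n) [ 2.98 -1.08  6.11] t 12.2667
clock: 12.52
loc [0.0191 0.0043 0.0083] tilt 29.1 side -0.0 q [ 0.396  0.08  -0.713  0.343 -0.295 -2.078] F(u,y,n) [4.81 0.18 6.54] t 12.5167
clock: 12.77
loc [0.0188 0.0045 0.009 ] tilt 29.4 side 0.0 q [ 0.396  0.076 -0.722  0.354 -0.286 -2.088] F(u,y,n) [ 7.35 -3.54  5.16] t 12.7667
```

```bash
python3 steer.py '[[[-0.2, 0, -0.6, 0, 0, 0], [0, 0, -2, 0, 0, 0], [0, 0, -3, 0, 0, 0], [0, 0, -4, 0, 0, 0], [0, 0, -4, 0, 0, 0], [0, 0, -4, 0, 0, 0], [0, 0, -2, 0, 0, 0], [0, 0, 0, 0, 0, 0]]]' 0.5 | head -1
python3 - <<'E'
from log import *
log()
c=env.calibration("wrist");w=env.snapshot("wrist")[:,:,::-1];np.savez("w6.npz",**c);cv2.imwrite("pics/w6.png",w)
t=env.snapshot("top")[:,:,::-1];cv2.imwrite("pics/t6.png",t)
cv2.imwrite("pics/c6.png",np.concatenate([cv2.resize(t[118:243,170:280],(320,364)),cv2.resize(w,(480,364))],1))
E
```

```text
clock: 13.43
loc [0.0175 0.0041 0.1073] tilt 29.0 side -0.001 q [ 0.446 -0.125 -0.622  0.219 -0.593 -1.977] F(u,y,n) [ 0.15 -0.58 -0.63] t 13.4333
```

View pics/c6.png

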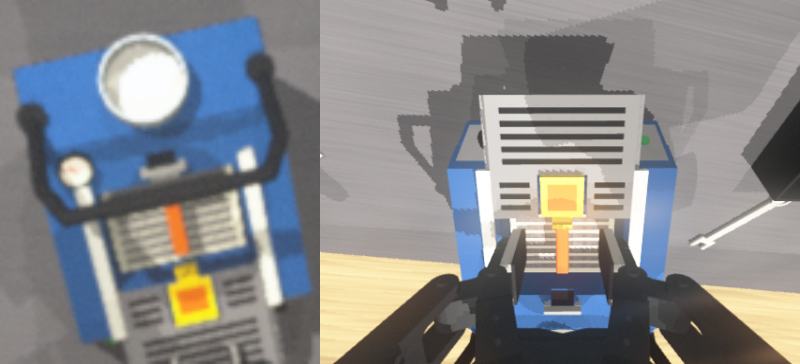

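The cover is fully down: the pad is at (193,298) in the top crop and the mouth is clear. The orange grip shows at (178,228) there and at (562,250) in the wrist crop. I'll measure the grip and the cover travel.

Run:
```python
from log import *
P,Rc,s=st()
def pl(c,px,hh):
    o,d=ray(c,px);P0=S(0,hh);return loc(o+d*((P0-o)@n)/(d@n)).round(4)
cw=dict(np.load("w6.npz"))
for nm,c,im in(("top",ct,cv2.imread("pics/t6.png")),("wrist",cw,cv2.imread("pics/w6.png"))):
    hsv=cv2.cvtColor(im,cv2.COLOR_BGR2HSV);box=(slice(175,207),slice(215,245)) if nm=="top" else (slice(228,292),slice(230,290))
    m=np.zeros(hsv.shape[:2],np.uint8);m[box]=cv2.inRange(hsv,(4,140,90),(19,255,255))[box]
    k=max(cv2.findContours(m,0,2)[0],key=cv2.contourArea);x,y,w,h=cv2.boundingRect(k);print(nm,x,y,w,h,"area",cv2.contourArea(k))
    M=cv2.moments(k);ce=(M["m10"]/M["m00"]+.0,M["m01"]/M["m00"]);print("grip centroid on h=-.008",pl(c,ce,-.008))
    for r in range(y+1,y+h-1,max(1,h//5)):
        xs=np.nonzero(m[r])[0];print(r,pl(c,(xs.min(),r+.5),-.008),pl(c,(xs.max()+1,r+.5),-.008))
    ym=cv2.inRange(hsv,(20,130,120),(36,255,255)); 
    b=(slice(205,235),slice(220,255)) if nm=="top" else (slice(170,240),slice(220,300))
    mm=np.zeros_like(m);mm[b]=ym[b];ys,xs=np.nonzero(mm);print("yellow box",xs.min(),xs.max(),ys.min(),ys.max(),pl(c,(xs.min(),ys.max() if nm=="top" else ys.min()),.016),pl(c,(xs.max()+1,ys.max()+1 if nm=="top" else ys.min()),.016))
```

```text
top 227 188 8 17 area 66.5
grip centroid on h=-.008 [ 0.0909  0.0006 -0.008 ]
189 [ 0.1119  0.0058 -0.008 ] [ 0.1088 -0.007  -0.008 ]
192 [ 0.1029  0.005  -0.008 ] [ 0.0998 -0.0078 -0.008 ]
195 [ 0.0945  0.0068 -0.008 ] [ 0.0913 -0.0061 -0.008 ]
198 [ 0.0853  0.006  -0.008 ] [ 0.0822 -0.007  -0.008 ]
201 [ 0.0768  0.0078 -0.008 ] [ 0.0729 -0.0078 -0.008 ]
yellow box 228 244 208 229 [0.0094 0.0265 0.016 ] [-0.0049 -0.0174  0.016 ]
wrist 252 242 13 46 area 534.0
grip centroid on h=-.008 [ 0.0952  0.004  -0.008 ]
243 [ 0.0715 -0.0019 -0.008 ] [ 0.0715  0.0101 -0.008 ]
252 [ 0.0815 -0.0019 -0.008 ] [ 0.0815  0.0111 -0.008 ]
261 [ 0.0917 -0.002  -0.008 ] [ 0.0917  0.0112 -0.008 ]
270 [ 0.1022 -0.0021 -0.008 ] [ 0.1022  0.0112 -0.008 ]
279 [ 0.1128 -0.0022 -0.008 ] [ 0.1128  0.0113 -0.008 ]
yellow box 236 280 185 239 [ 0.0045 -0.0143  0.016 ] [0.0046 0.0236 0.016 ]
```

```bash
python3 -c "
from log import *
rows(S(.096,.045,.002),tool(30),6)"
```

```text
row x 6 [-0.0135 -0.0003  0.0099 -0.0002 -0.0036 -0.0003] len 0.0167 ang 0.0036
path [[0.527, 0.031, 0.182], [0.576, 0.04, 0.176]]
```

In the tool's units: -0.0135 m is -2.7, 0.01 m is 2.

```bash
python3 steer.py '[[[-2.7, -0.06, 2, 0, -0.0035, 0], [-2.7, -0.06, 2, 0, -0.0035, 0], [-2.7, -0.06, 2, 0, -0.0035, 0], [-2.7, -0.06, 2, 0, -0.0035, 0], [-2.7, -0.06, 2, 0, -0.0035, 0], [-2.7, -0.06, 2, 0, -0.0035, 0], [0, 0, 0, 0, 0, 0], [0, 0, 0, 0, 0, 0]]]' 0.5 | head -1
python3 - <<'E'
from log import *
log();rows(S(.096,-.031,.002),tool(30),8)
w=env.snapshot("wrist")[:,:,::-1];cv2.imwrite("pics/w7.png",w[150:350,130:390])
E
```

```text
clock: 14.2
loc [0.0945 0.0014 0.0423] tilt 29.7 side -0.002 q [ 0.384  0.091 -0.457  0.194 -0.52  -1.907] F(u,y,n) [-0.34  0.13 -0.49] t 14.2
row x 8 [-0.0002  0.0001  0.0092 -0.0003 -0.0006 -0.0003] len 0.0092 ang 0.0007
path [[0.613, 0.046, 0.161], [0.627, 0.049, 0.138], [0.641, 0.052, 0.114]]
```

View pics/w7.png

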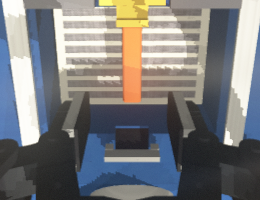

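The grip (column 132) lies midway between the open fingers (88 and 168), so I can descend.

```bash
python3 steer.py '[[[0, 0, 2, 0, -0.0006, 0], [0, 0, 2, 0, -0.0006, 0], [0, 0, 2, 0, -0.0006, 0], [0, 0, 2, 0, -0.0006, 0], [0, 0, 2, 0, -0.0006, 0], [0, 0, 2, 0, -0.0006, 0], [0, 0, 1, 0, 0, 0], [0, 0, 0.6, 0, 0, 0], [0, 0, 0, 0, 0, 0], [0, 0, 0, 0, 0, 0]]]' 0.5 | head -1
python3 -c "
from log import *
log();rows(S(.096,-.031,.002),tool(30),2)"
```

```text
clock: 15.08
loc [ 0.0961  0.0015 -0.0235] tilt 30.2 side -0.002 q [ 0.365  0.213 -0.497  0.256 -0.352 -1.961] F(u,y,n) [ 0.71 -1.01  0.13] t 15.0833
row x 2 [ 0.0001  0.0002  0.0037 -0.0009  0.0015 -0.0009] len 0.0037 ang 0.0019
path [[0.644, 0.052, 0.109]]
```

```bash
python3 steer.py '[[[0, 0, 0.7, 0, 0, 0], [0, 0, 0.7, 0, 0, 0], [0, 0, 0, 0, 0, 0], [0, 0, 0, 0, 0, 0]]]' 0.5 | head -1
python3 -c "
from log import *
log()"
python3 steer.py '[[[0, 0, 0, 0, 0, 0], [0, 0, 0, 0, 0, 0], [0, 0, 0, 0, 0, 0], [0, 0, 0, 0, 0, 0], [0, 0, 0, 0, 0, 0], [0, 0, 0, 0, 0, 0], [0, 0, 0, 0, 0, 0], [0, 0, 0, 0, 0, 0]]]' 0
python3 -c "
from log import *
log()"
```

```text
clock: 15.42
loc [ 0.0959  0.0015 -0.0306] tilt 30.2 side -0.002 q [ 0.363  0.226 -0.501  0.265 -0.335 -1.97 ] F(u,y,n) [0.45 1.08 0.12] t 15.4167
clock: 16.08
tool_pos: [0.6458, 0.0526, 0.107]
eef_rot: [-0.093, 0.961, 0.025, 0.259]
wrist_force: [-5.5, 0.8, 5.3]
width: 0.148
grasp_force: 59.6
loc [ 0.0963  0.0016 -0.0302] tilt 30.2 side -0.002 q [ 0.363  0.225 -0.501  0.265 -0.335 -1.97 ] F(u,y,n) [-1.93  1.86  7.22] t 16.0833
```

In the tool's units: -0.007 m is -1.4, -0.005 m is -1.

```bash
python3 steer.py '[[[0, 0, -0.6, 0, 0, 0], [0, 0, -1, 0, 0, 0], [0, 0, -1.4, 0, 0, 0], [0, 0, -1.4, 0, 0, 0], [0, 0, 0, 0, 0, 0]]]' 0
python3 -c "
from log import *
log()"
```

```text
clock: 16.5
tool_pos: [0.6347, 0.0503, 0.1267]
eef_rot: [-0.092, 0.961, 0.025, 0.259]
wrist_force: [2.6, 1.0, -0.8]
width: 0.147
grasp_force: 59.0
loc [ 0.0963  0.0015 -0.0074] tilt 30.2 side -0.002 q [ 0.37   0.182 -0.489  0.238 -0.389 -1.946] F(u,y,n) [ 1.96  0.47 -2.07] t 16.5
```

In the tool's units: -0.01 m is -2, -0.008 m is -1.6.

```bash
python3 steer.py '[[[0, 0, -1.6, 0, 0, 0], [0, 0, -1.6, 0, 0, 0], [0, 0, -2, 0, 0, 0], [0, 0, -2, 0, 0, 0], [0, 0, -2, 0, 0, 0], [0, 0, -2, 0, 0, 0], [0, 0, -2, 0, 0, 0], [0, 0, -2, 0, 0, 0], [0, 0, -2, 0, 0, 0], [0, 0, -1, 0, 0, 0], [0, 0, 0, 0, 0, 0]]]' 0
python3 - <<'E'
from log import *
log();P,Rc,s=st()
w=env.snapshot("wrist")[:,:,::-1];cv2.imwrite("pics/w8.png",w);c=env.calibration("wrist")
m=cv2.inRange(cv2.cvtColor(w,cv2.COLOR_BGR2HSV),(4,140,90),(19,255,255));k=max(cv2.findContours(m,0,2)[0],key=cv2.contourArea);print("orange",cv2.boundingRect(k),cv2.minAreaRect(k))
print("expected grip corners",[proj(c,P+Rc.apply([x,y,-.022])).round(1).tolist() for x in(-.03,.03) for y in(-.007,.007)])
rows(np.array([.50,-.02,.30]),tool(0),10)
rows(S(.05,.13,0),tool(25),6)
E
```

```text
clock: 17.42
tool_pos: [0.5902, 0.0419, 0.2064]
eef_rot: [-0.092, 0.961, 0.025, 0.261]
wrist_force: [-0.5, 0.3, -3.9]
width: 0.147
grasp_force: 60.5
loc [0.0969 0.0018 0.0842] tilt 30.3 side -0.001 q [ 0.396  0.017 -0.435  0.181 -0.606 -1.896] F(u,y,n) [-2.26  0.41 -3.14] t 17.4167
orange (245, 205, 28, 120) ((258.5, 264.5), (119.0, 27.0), 90.0)
expected grip corners [[243.9, 326.1], [271.0, 326.1], [241.8, 218.9], [272.9, 218.9]]
row x 10 [ 0.007  -0.0043 -0.0121 -0.0001  0.0528 -0.0002] len 0.0146 ang 0.0528
path [[0.579, 0.035, 0.212], [0.548, 0.016, 0.237], [0.522, -0.002, 0.266], [0.5, -0.02, 0.3]]
row x 6 [ 0.008  -0.0003 -0.0075 -0.0002  0.0153 -0.0004] len 0.011 ang 0.0153
path [[0.58, 0.04, 0.208], [0.549, 0.033, 0.216]]
```

In the tool's units: -0.012 m is -2.4, 0.007 m is 1.4.

```bash
python3 steer.py '[[[1.4, -0.86, -2.4, 0, 0.053, 0], [1.4, -0.86, -2.4, 0, 0.053, 0], [1.4, -0.86, -2.4, 0, 0.053, 0], [1.4, -0.86, -2.4, 0, 0.053, 0], [1.4, -0.86, -2.4, 0, 0.053, 0], [1.4, -0.86, -2.4, 0, 0.053, 0], [1.4, -0.86, -2.4, 0, 0.053, 0], [1.4, -0.86, -2.4, 0, 0.053, 0], [1.4, -0.86, -2.4, 0, 0.053, 0], [1.4, -0.86, -2.4, 0, 0.053, 0], [0, 0, 0, 0, 0, 0]]]' 0
python3 - <<'E'
from log import *
log();rows(np.array([.480,-.362,.16]),tool(0,np.radians(12.3)),14)
E
```

```text
clock: 18.38
tool_pos: [0.5017, -0.0199, 0.2995]
eef_rot: [-0.095, 0.995, -0.001, -0.001]
wrist_force: [0.4, 0.9, -3.0]
width: 0.146
grasp_force: 60.5
loc [ 0.0579 -0.0418  0.2142] tilt -0.2 side -0.001 q [ 2.740e-01  1.500e-01  1.460e-01  1.000e-03 -1.570e+00 -1.654e+00] F(u,y,n) [-0.99  0.79 -2.85] t 18.3833
row x 14 [ 0.0064 -0.0236  0.01   -0.0001 -0.0002 -0.0017] len 0.0264 ang 0.0017
path [[0.5, -0.044, 0.29], [0.495, -0.118, 0.26], [0.49, -0.191, 0.23], [0.485, -0.264, 0.2], [0.481, -0.338, 0.17]]
```

```bash
python3 steer.py '[[[1.28, -4.72, 2, 0, 0, -0.0017], [1.28, -4.72, 2, 0, 0, -0.0017], [1.28, -4.72, 2, 0, 0, -0.0017], [1.28, -4.72, 2, 0, 0, -0.0017], [1.28, -4.72, 2, 0, 0, -0.0017], [1.28, -4.72, 2, 0, 0, -0.0017], [1.28, -4.72, 2, 0, 0, -0.0017], [1.28, -4.72, 2, 0, 0, -0.0017], [1.28, -4.72, 2, 0, 0, -0.0017], [1.28, -4.72, 2, 0, 0, -0.0017], [1.28, -4.72, 2, 0, 0, -0.0017], [1.28, -4.72, 2, 0, 0, -0.0017]]]' 0 | head -1
python3 steer.py '[[[1.28, -4.72, 2, 0, 0, -0.0017], [1.28, -4.72, 2, 0, 0, -0.0017], [0, 0, 0, 0, 0, 0], [0, 0, 0, 0, 0, 0]]]' 0
python3 - <<'E'
from log import *
log();P,Rc,s=st()
w=env.snapshot("wrist")[:,:,::-1];cv2.imwrite("pics/w9.png",w);c=env.calibration("wrist")
hsv=cv2.cvtColor(w,cv2.COLOR_BGR2HSV)
m=cv2.inRange(hsv,(4,140,90),(19,255,255));k=max(cv2.findContours(m,0,2)[0],key=cv2.contourArea);print("orange",cv2.boundingRect(k))
m=cv2.inRange(hsv,(0,0,150),(180,45,255))
for k in sorted(cv2.findContours(m,0,2)[0],key=cv2.contourArea)[-3:]: print(cv2.contourArea(k),cv2.minAreaRect(k),[onz(c,p,.035).round(3)[:2].tolist() for p in cv2.boxPoints(cv2.minAreaRect(k))])
print("pred tray rim",[proj(c,np.array([.4806,-.3623,.035])+R.from_euler('z',12.3,degrees=True).apply([x,y,0])).round(0).tolist() for x,y in((-.095,-.08),(-.095,.08),(.095,.08),(.095,-.08))])
rows(np.array([.480,-.362,.05]),tool(0,np.radians(12.3)),5)
E
```

```text
clock: 19.38
clock: 19.72
tool_pos: [0.4778, -0.3619, 0.1565]
eef_rot: [-0.106, 0.994, 0.0, -0.002]
wrist_force: [0.5, 0.8, -4.0]
width: 0.146
grasp_force: 60.4
loc [-0.0911 -0.3727  0.1352] tilt -0.3 side 0.001 q [-0.387  0.385  0.101  0.002 -1.291 -0.971] F(u,y,n) [-1.45  0.65 -3.79] t 19.7167
orange (245, 206, 28, 118)
38.5 ((359.3902282714844, 335.01220703125), (13.430944442749023, 3.904344320297241), 38.65980911254883) [[0.625, -0.217], [0.62, -0.216], [0.629, -0.2], [0.634, -0.202]]
517.5 ((258.5, 333.0), (20.0, 39.0), 90.0) [[0.64, -0.348], [0.63, -0.305], [0.658, -0.298], [0.668, -0.343]]
25032.5 ((258.0, 188.5), (209.0, 206.0), 90.0) [[0.406, -0.468], [0.368, -0.295], [0.572, -0.226], [0.62, -0.446]]
pred tray rim [[163.0, 84.0], [349.0, 84.0], [331.0, 275.0], [182.0, 275.0]]
row x 5 [-0.0004 -0.0002  0.0215 -0.     -0.0007 -0.    ] len 0.0215 ang 0.0007
path [[0.479, -0.361, 0.136], [0.48, -0.362, 0.072]]
```

Run:
```python
from log import *
w=cv2.imread("pics/w9.png");m=cv2.inRange(cv2.cvtColor(w,cv2.COLOR_BGR2HSV),(0,0,150),(180,45,255));c=env.calibration("wrist")
Rt=R.from_euler('z',12.3,degrees=True);C=np.array([.4806,-.3623,0])
for r in range(80,290,20):
    xs=np.nonzero(m[r,100:420])[0]+100
    if len(xs): print(r,xs.min(),xs.max(),[Rt.inv().apply(onz(c,(x,r),.035)-C).round(4)[:2].tolist() for x in(xs.min(),xs.max()+1)])
```

```text
100 167 349 [[-0.0823, -0.078], [-0.0823, 0.082]]
120 169 348 [[-0.0653, -0.0779], [-0.0653, 0.0828]]
140 171 346 [[-0.0476, -0.0778], [-0.0477, 0.0827]]
160 174 345 [[-0.0292, -0.0767], [-0.0292, 0.0836]]
180 176 343 [[-0.0099, -0.0766], [-0.0099, 0.0835]]
200 161 355 [[0.0103, -0.093], [0.0103, 0.0971]]
220 160 356 [[0.0315, -0.0963], [0.0315, 0.1004]]
240 159 357 [[0.0537, -0.0997], [0.0536, 0.1038]]
260 157 359 [[0.077, -0.1043], [0.0769, 0.1085]]
280 156 360 [[0.1014, -0.108], [0.1014, 0.1123]]
```

```bash
python3 steer.py '[[[-0.08, 0, 4.3, 0, -0.0007, 0], [-0.08, 0.1, 4.3, 0, -0.0007, 0], [-0.08, 0.1, 4.3, 0, -0.0007, 0], [-0.08, 0, 4.3, 0, -0.0007, 0], [-0.08, 0, 3.2, 0, -0.0007, 0], [0, 0, 0.8, 0, 0, 0], [0, 0, 0, 0, 0, 0], [0, 0, 0, 0, 0, 0]]]' 0 
python3 -c "
from log import *
log()"
python3 steer.py '[[[0, 0, 0.6, 0, 0, 0], [0, 0, 0.6, 0, 0, 0], [0, 0, 0.4, 0, 0, 0], [0, 0, 0, 0, 0, 0], [0, 0, 0, 0, 0, 0]]]' 0
python3 -c "
from log import *
log()"
```

```text
clock: 20.43
tool_pos: [0.4826, -0.3593, 0.0561]
eef_rot: [-0.109, 0.994, -0.002, 0.003]
wrist_force: [-0.4, 4.8, 8.8]
width: 0.145
grasp_force: 66.2
loc [-0.1368 -0.3711  0.0456] tilt 0.3 side -0.004 q [-3.800e-01  4.570e-01 -5.700e-02  1.000e-03 -1.049e+00 -9.730e-01] F(u,y,n) [4.84 4.84 7.36] t 20.4333
clock: 20.85
tool_pos: [0.4874, -0.3602, 0.0534]
eef_rot: [-0.11, 0.994, -0.005, 0.008]
wrist_force: [2.6, 12.8, 28.7]
width: 0.149
grasp_force: 71.2
loc [-0.1342 -0.3729  0.041 ] tilt 0.9 side -0.011 q [-3.780e-01  4.600e-01 -6.000e-02  1.000e-03 -1.031e+00 -9.730e-01] F(u,y,n) [18.75 12.04 22.35] t 20.85
```

Contact came about 20 mm early, so I'll back up and find out why.

In the tool's units: -0.008 m is -1.6, -0.01 m is -2.

```bash
python3 steer.py '[[[0, 0, -0.8, 0, 0, 0], [0, 0, -1.6, 0, 0, 0], [0, 0, -2, 0, 0, 0], [0, 0, -2, 0, 0, 0], [0, 0, 0, 0, 0, 0], [0, 0, 0, 0, 0, 0]]]' 0
python3 - <<'E'
from log import *
log();P,Rc,s=st();c=env.calibration("wrist");w=env.snapshot("wrist")[:,:,::-1];cv2.imwrite("pics/w10.png",w)
p=lambda x,y,z:proj(c,P+Rc.apply([x,y,z])).round(1).tolist()
for z in(-.022,-.012,-.002): print("grip top z",z,"ends",p(.03,0,z),p(-.03,0,z),"endface bottom",p(.03,0,z+.024),"frame near",p(.045,-.06,z+.024),p(.045,.06,z+.024),"frame far",p(-.045,-.06,z+.024),p(-.045,.06,z+.024))
hsv=cv2.cvtColor(w,cv2.COLOR_BGR2HSV)
m=cv2.inRange(hsv,(4,140,90),(19,255,255))
for col in(248,258,268):
    ys=np.nonzero(m[:,col])[0];print(col,ys.min(),ys.max(),[hsv[r,col].tolist() for r in range(ys.min()-6,ys.min()+40,6)])
g=hsv[:,:,2].astype(int)
print("left col profile",[ (r,np.nonzero(cv2.inRange(hsv[r:r+1],(0,0,150),(180,45,255))[0])[0][[0,-1]].tolist()) for r in range(186,300,8)])
E
```

```text
clock: 21.35
tool_pos: [0.4802, -0.3602, 0.0773]
eef_rot: [-0.108, 0.994, -0.001, 0.001]
wrist_force: [-1.2, 0.7, -3.9]
width: 0.145
grasp_force: 66.7
loc [-0.1283 -0.3715  0.0652] tilt 0.1 side -0.001 q [-0.383  0.439 -0.027  0.    -1.103 -0.972] F(u,y,n) [-2.89  0.89 -2.86] t 21.35
grip top z -0.022 ends [257.5, 217.3] [257.6, 323.5] endface bottom [257.6, 199.7] frame near [141.6, 172.3] [373.6, 172.4] frame far [160.3, 314.4] [355.0, 314.5]
grip top z -0.012 ends [257.6, 209.3] [257.6, 310.2] endface bottom [257.6, 193.8] frame near [148.5, 167.9] [366.8, 168.0] frame far [165.3, 303.5] [350.1, 303.6]
grip top z -0.002 ends [257.6, 202.3] [257.6, 298.4] endface bottom [257.7, 188.6] frame near [154.7, 164.0] [360.7, 164.0] frame far [169.7, 293.6] [345.7, 293.7]
248 209 328 [[15, 21, 124], [10, 157, 182], [10, 154, 208], [10, 152, 205], [10, 149, 203], [10, 151, 203], [10, 154, 204], [10, 160, 206]]
258 209 328 [[14, 23, 123], [10, 157, 187], [10, 156, 216], [10, 153, 211], [10, 152, 210], [10, 153, 211], [10, 155, 212], [10, 163, 211]]
268 209 328 [[12, 20, 127], [10, 153, 178], [10, 154, 214], [10, 152, 212], [10, 151, 210], [10, 154, 209], [10, 158, 210], [10, 165, 223]]Traceback (most recent call last):
  File "<stdin>", line 10, in <module>
IndexError: index 0 is out of bounds for axis 0 with size 0
```

The filter swung about 27° in the grip while it was being pulled out, with its robot-side edge low. I'll rise and tilt the tool the other way so that the filter sits level.

Run:
```python
from log import *
yw=np.radians(12.3);Rt=tool(-26,yw);z=Rt.apply([0,0,1])
rows(np.array([.481,-.361,.047+.06])+.011*z,Rt,8)
```

```text
row x 8 [ 0.001  -0.0002 -0.0024 -0.      0.0567  0.0001] len 0.0026 ang 0.0567
path [[0.479, -0.36, 0.079], [0.477, -0.361, 0.087], [0.476, -0.362, 0.094]]
```

```bash
python3 steer.py '[[[0, 0, -2, 0, 0, 0], [0, 0, -2, 0, 0, 0], [0.2, 0, -0.48, 0, 0.0567, 0], [0.2, 0, -0.48, 0, 0.0567, 0], [0.2, 0, -0.48, 0, 0.0567, 0], [0.2, 0, -0.48, 0, 0.0567, 0], [0.2, 0, -0.48, 0, 0.0567, 0], [0.2, 0, -0.48, 0, 0.0567, 0], [0.2, 0, -0.48, 0, 0.0567, 0], [0.2, 0, -0.48, 0, 0.0567, 0], [0, 0, 0, 0, 0, 0], [0, 0, 0, 0, 0, 0]]]' 0
python3 - <<'E'
from log import *
log();P,Rc,s=st();c=env.calibration("wrist");w=env.snapshot("wrist")[:,:,::-1];cv2.imwrite("pics/w11.png",w)
hsv=cv2.cvtColor(w,cv2.COLOR_BGR2HSV);m=cv2.inRange(hsv,(4,140,90),(19,255,255));k=max(cv2.findContours(m,0,2)[0],key=cv2.contourArea);print("orange",cv2.boundingRect(k))
# predicted box per pitch
for a in(15,20,25,30,35):
    A=R.from_euler('y',-a,degrees=True)
    f=lambda x,z,y=0:proj(c,P+Rc.apply(np.array([0,0,-.011])+A.apply([x,y,z]))).round(0).tolist()
    print(a,"near top",f(.03,-.011),"near bottom",f(.03,.013),"far top",f(-.03,-.011),"frame near",f(.045,.013,-.06),f(.045,.043,-.06),"far",f(-.045,.013,-.06))
sc=env.snapshot("scene")[:,:,::-1];cs=env.calibration("scene");cv2.imwrite("pics/s11.png",sc)
mm=cv2.inRange(cv2.cvtColor(w,cv2.COLOR_BGR2GRAY),95,255)
print([(r,(np.nonzero(mm[r,120:400])[0][[0,-1]]+120).tolist()) for r in range(170,300,10) if mm[r,120:400].any()])
E
```

```text
clock: 22.4
tool_pos: [0.4769, -0.3606, 0.1166]
eef_rot: [-0.105, 0.969, -0.024, -0.223]
wrist_force: [0.4, 0.1, -3.8]
width: 0.147
grasp_force: 66.7
loc [-0.1116 -0.3713  0.1009] tilt -25.9 side -0.01 q [-0.263  0.642  0.254  0.203 -1.589 -1.13 ] F(u,y,n) [-1.52  0.02 -3.47] t 22.4
orange (245, 234, 28, 95)
15 near top [258.0, 208.0] near bottom [258.0, 204.0] far top [258.0, 329.0] frame near [151.0, 177.0] [167.0, 177.0] far [154.0, 332.0]
20 near top [258.0, 206.0] near bottom [258.0, 205.0] far top [258.0, 330.0] frame near [153.0, 179.0] [169.0, 183.0] far [152.0, 338.0]
25 near top [258.0, 204.0] near bottom [258.0, 208.0] far top [258.0, 330.0] frame near [156.0, 182.0] [171.0, 189.0] far [149.0, 343.0]
30 near top [258.0, 203.0] near bottom [258.0, 210.0] far top [258.0, 329.0] frame near [158.0, 185.0] [172.0, 195.0] far [146.0, 348.0]
35 near top [258.0, 202.0] near bottom [258.0, 213.0] far top [258.0, 328.0] frame near [160.0, 189.0] [174.0, 202.0] far [143.0, 352.0]
[(170, [120, 399]), (180, [120, 399]), (190, [120, 399]), (200, [120, 399]), (210, [120, 399]), (220, [120, 399]), (230, [120, 399]), (240, [120, 399]), (250, [120, 399]), (260, [120, 399]), (270, [120, 399]), (280, [120, 399]), (290, [120, 399])]
```

Run:
```python
import cv2,numpy as np
for f in("w10","w11"):
    h=cv2.cvtColor(cv2.imread(f"pics/{f}.png"),cv2.COLOR_BGR2HSV)
    print(f,"c258",[(r,*h[r,258].tolist()) for r in range(165,336,7)])
    print("c220 V",[(r,int(h[r,220,2])) for r in range(150,336,6)])
    g=cv2.cvtColor(cv2.imread(f"pics/{f}.png"),cv2.COLOR_BGR2GRAY).astype(int)
    for r in(205,225,245,265,280):
        d=np.diff(g[r]);L=[int(x) for x in np.nonzero(abs(d)>35)[0] if 110<x<230];print(r,L,[int(x) for x in np.nonzero(abs(d)>35)[0] if 290<x<410])
```

```text
w10 c258 [(165, 21, 23, 186), (172, 25, 23, 186), (179, 23, 23, 185), (186, 23, 35, 198), (193, 23, 37, 200), (200, 12, 20, 128), (207, 19, 54, 179), (214, 10, 156, 216), (221, 10, 153, 211), (228, 10, 152, 211), (235, 10, 157, 208), (242, 10, 161, 209), (249, 10, 166, 212), (256, 10, 172, 217), (263, 10, 174, 223), (270, 11, 175, 223), (277, 10, 177, 223), (284, 10, 177, 223), (291, 10, 178, 223), (298, 11, 180, 223), (305, 11, 179, 222), (312, 13, 171, 238), (319, 15, 170, 247), (326, 15, 169, 247), (333, 23, 23, 240)]
c220 V [(150, 186), (156, 187), (162, 185), (168, 185), (174, 185), (180, 185), (186, 214), (192, 211), (198, 121), (204, 132), (210, 212), (216, 127), (222, 158), (228, 210), (234, 131), (240, 200), (246, 209), (252, 151), (258, 71), (264, 67), (270, 64), (276, 62), (282, 60), (288, 61), (294, 56), (300, 54), (306, 55), (312, 52), (318, 48), (324, 47), (330, 48)]
205 [140, 141, 146, 157, 158] [349, 360, 369, 374, 375]
225 [144, 149, 150, 157] [360, 361, 367, 372]
245 [147, 152, 156] [361, 364, 365, 369, 370]
265 [150, 156, 167, 216] [299, 367]
280 [152, 153, 210, 21
[... 356 characters left out ...]
 238), (277, 11, 173, 237), (284, 11, 173, 237), (291, 11, 176, 237), (298, 11, 175, 237), (305, 11, 175, 237), (312, 11, 176, 236), (319, 11, 176, 236), (326, 12, 169, 249), (333, 24, 33, 224)]
c220 V [(150, 140), (156, 208), (162, 210), (168, 210), (174, 213), (180, 216), (186, 255), (192, 255), (198, 230), (204, 237), (210, 255), (216, 223), (222, 241), (228, 238), (234, 176), (240, 221), (246, 234), (252, 145), (258, 96), (264, 91), (270, 78), (276, 74), (282, 72), (288, 73), (294, 69), (300, 64), (306, 62), (312, 59), (318, 57), (324, 57), (330, 57)]
205 [157, 168] [348, 349]
225 [156, 157] []
245 [156] []
265 [155, 156, 167, 216, 229] [299, 350]
280 [154, 155, 210, 211] [304, 305, 306]
```

Run:
```python
from log import *
P,Rc,s=st();rows(np.array([.4765,-.3605,.047]),tool(-25.5,np.radians(12.3)),5);print(Rc.inv().apply([0,0,-1]).round(3))
```

```text
row x 5 [-0.0062  0.0001  0.0127 -0.0002 -0.0012  0.    ] len 0.0141 ang 0.0013
path [[0.476, -0.361, 0.103], [0.476, -0.361, 0.061]]
[-0.436  0.001  0.9  ]
```

Units first: shifts go in units of 5 mm. So 0.0127 m is 2.54, -0.006 m is -1.2.

```bash
python3 steer.py '[[[-1.2, 0, 2.54, 0, -0.001, 0], [-1.2, 0, 2.54, 0, -0.001, 0], [-1.2, 0, 2.54, 0, -0.001, 0], [-1.2, 0, 2.54, 0, -0.001, 0], [-1.2, 0, 2.54, 0, -0.001, 0], [0, 0, 0, 0, 0, 0], [0, 0, 0, 0, 0, 0]]]' 0
python3 steer.py '[[[-0.26, 0, 0.54, 0, 0, 0], [0, 0, 0, 0, 0, 0], [0, 0, 0, 0, 0, 0]]]' 0
```

```text
clock: 23.08
tool_pos: [0.4747, -0.3613, 0.0473]
eef_rot: [-0.105, 0.969, -0.024, -0.221]
wrist_force: [-0.0, 0.2, -2.5]
width: 0.15
grasp_force: 66.6
clock: 23.33
tool_pos: [0.4757, -0.3612, 0.0447]
eef_rot: [-0.105, 0.969, -0.024, -0.22]
wrist_force: [0.4, 0.1, -3.7]
width: 0.147
grasp_force: 66.6
```

In the tool's units: 0.0027 m is 0.54, -0.0013 m is -0.26.

```bash
python3 steer.py '[[[-0.26, 0, 0.54, 0, 0, 0], [0, 0, 0, 0, 0, 0], [0, 0, 0, 0, 0, 0]]]' 0
python3 steer.py '[[[-0.18, 0, 0.36, 0, 0, 0], [0, 0, 0, 0, 0, 0], [0, 0, 0, 0, 0, 0]]]' 0|grep -v eef
python3 steer.py '[[[-0.18, 0, 0.36, 0, 0, 0], [0, 0, 0, 0, 0, 0], [0, 0, 0, 0, 0, 0]]]' 0|grep -v eef
```

```text
clock: 23.58
tool_pos: [0.4758, -0.3615, 0.0424]
eef_rot: [-0.105, 0.969, -0.025, -0.221]
wrist_force: [-0.6, 1.2, 4.0]
width: 0.144
grasp_force: 67.6
clock: 23.83
tool_pos: [0.4748, -0.3617, 0.0415]
wrist_force: [-3.7, 2.6, 10.6]
width: 0.147
grasp_force: 68.7
clock: 24.08
tool_pos: [0.4742, -0.3619, 0.0409]
wrist_force: [-5.9, 4.6, 17.6]
width: 0.145
grasp_force: 69.8
```

```bash
python3 - <<'E'
from log import *
s=env.get_state();Rt=R.from_euler('z',12.3,degrees=True).inv()
print("F",Rt.apply(s["wrist_force"]).round(2),"M",Rt.apply(s["moment"]).round(3))
E
python3 steer.py '[[[0.2, 0, -0.44, 0, 0, 0], [0.26, 0, -0.54, 0, 0, 0], [0.26, 0, -0.54, 0, 0, 0], [0, 0, 0, 0, 0, 0], [0, 0, 0, 0, 0, 0]]]' 0|grep -v eef
python3 - <<'E'
from log import *
s=env.get_state();Rt=R.from_euler('z',12.3,degrees=True).inv()
print("F",Rt.apply(s["wrist_force"]).round(2),"M",Rt.apply(s["moment"]).round(3))
E
```

```text
F [-4.75  5.77 17.65] M [ 1.647  2.398 -0.805]
clock: 24.5
tool_pos: [0.4754, -0.3608, 0.0447]
wrist_force: [0.4, -0.2, -3.5]
width: 0.145
grasp_force: 67.3
F [ 0.35 -0.27 -3.47] M [ 0.075 -1.836 -0.034]
```

Moments show that the robot-side edge touches first, so I'll tilt about 5° more and lower again.

In the tool's units: 0.004 m is 0.8, -0.0022 m is -0.44.

```bash
python3 steer.py '[[[0, 0, 0, 0, 0.045, 0], [0, 0, 0, 0, 0.045, 0], [-0.44, 0, 0.8, 0, 0, 0], [0, 0, 0, 0, 0, 0], [0, 0, 0, 0, 0, 0]]]' 0
python3 steer.py '[[[-0.2, 0, 0.36, 0, 0, 0], [0, 0, 0, 0, 0, 0], [0, 0, 0, 0, 0, 0]]]' 0|grep -v eef
python3 steer.py '[[[-0.2, 0, 0.36, 0, 0, 0], [0, 0, 0, 0, 0, 0], [0, 0, 0, 0, 0, 0]]]' 0|grep -v eef
```

```text
clock: 24.92
tool_pos: [0.4733, -0.3618, 0.0432]
eef_rot: [-0.103, 0.958, -0.03, -0.267]
wrist_force: [-6.3, 0.9, 10.9]
width: 0.147
grasp_force: 70.3
clock: 25.17
tool_pos: [0.4728, -0.362, 0.0426]
wrist_force: [-8.4, 2.6, 16.9]
width: 0.144
grasp_force: 71.4
clock: 25.42
tool_pos: [0.4722, -0.3622, 0.0418]
wrist_force: [-10.3, 3.7, 23.1]
width: 0.15
grasp_force: 72.6
```

Run:
```python
from log import *
s=env.get_state();Rt=R.from_euler('z',12.3,degrees=True).inv()
F=Rt.apply(s["wrist_force"])-[.35,-.27,-3.47];M=Rt.apply(s["moment"])-[.075,-1.836,-.034]
print("dF",F.round(2),"dM",M.round(3));
P,Rc,_=st();c=env.calibration("wrist");w=env.snapshot("wrist")[:,:,::-1];h=cv2.cvtColor(w,cv2.COLOR_BGR2HSV)
m=cv2.inRange(h,(4,100,90),(24,255,255));k=max(cv2.findContours(m,0,2)[0],key=cv2.contourArea);print("orange",cv2.boundingRect(k))
# scene: orange ends
sc=env.snapshot("scene")[:,:,::-1];cs=env.calibration("scene");h=cv2.cvtColor(sc,cv2.COLOR_BGR2HSV)
m=np.zeros(sc.shape[:2],np.uint8);m[130:200,110:210]=cv2.inRange(h,(2,100,70),(24,255,255))[130:200,110:210];ys,xs=np.nonzero(m);print("scene orange",len(xs),xs.min() if len(xs) else 0,xs.max() if len(xs) else 0,ys.min() if len(xs) else 0,ys.max() if len(xs) else 0)
```

```text
dF [-9.65  6.04 26.54] dM [ 1.737  6.424 -0.994]
orange (244, 207, 30, 123)
scene orange 0 0 0 0 0
```

Run:
```python
from log import *
from scipy.optimize import least_squares
P,Rc,_=st();c=env.calibration("wrist");w=env.snapshot("wrist")[:,:,::-1];cv2.imwrite("pics/w12.png",w)
h=cv2.cvtColor(w,cv2.COLOR_BGR2HSV)
print("c258",[(r,int(h[r,258,1])) for r in range(198,216,2)],[(r,int(h[r,258,1])) for r in range(322,340,2)])
print("c220 V",[(r,int(h[r,220,2])) for r in range(176,202,2)])
g=cv2.cvtColor(w,cv2.COLOR_BGR2GRAY).astype(int)
for r in(200,215,230,245,260,275): d=np.diff(g[r]);print(r,[(int(x),int(d[x])) for x in np.nonzero(abs(d)>25)[0] if 140<x<175],[(int(x),int(d[x])) for x in np.nonzero(abs(d)>25)[0] if 340<x<380])
def pt(v,x,z,y=0): return proj(c,P+Rc.apply(np.array([v[1],0,v[2]])+R.from_euler('y',-v[0]).apply([x,y,z])))
def edge(v,r):
    a,b=pt(v,.045,.024,-.06),pt(v,-.045,.024,-.06);return a[0]+(b[0]-a[0])*(r-a[1])/(b[1]-a[1])
f=lambda v:[pt(v,.03,0)[1]-209,pt(v,-.03,0)[1]-330,pt(v,.045,.024,-.03)[1]-183.5,edge(v,205)-157,edge(v,280)-154.5]
r=least_squares(f,[.4,0,-.02]);print(np.degrees(r.x[0]),r.x[1:],r.fun.round(2))
```

```text
c258 [(198, 35), (200, 30), (202, 29), (204, 29), (206, 31), (208, 142), (210, 133), (212, 132), (214, 131)] [(322, 178), (324, 175), (326, 177), (328, 178), (330, 60), (332, 19), (334, 19), (336, 36), (338, 38)]
c220 V [(176, 255), (178, 255), (180, 255), (182, 243), (184, 231), (186, 230), (188, 213), (190, 255), (192, 255), (194, 255), (196, 255), (198, 255), (200, 234)]
200 [(149, 35), (150, 46)] [(346, 32), (365, -37)]
215 [(149, 51)] [(365, -32)]
230 [(148, 42)] []
245 [(147, 41), (148, 29)] [(369, -32)]
260 [(145, 38), (146, 52), (166, -59)] [(350, 35), (371, -29)]
275 [(144, 42), (145, 55), (165, -56)] [(351, 44), (372, -38)]
21.83124546936187 [ 0.0010149  -0.01794228] [-0.15 -0.23  0.46 -0.73  0.29]
```

Run:
```python
from log import *
from scipy.optimize import least_squares
P,Rc,_=st();c=env.calibration("wrist")
def pt(v,x,z,y=0): return proj(c,P+Rc.apply(np.array([v[1],0,v[2]])+R.from_euler('y',-v[0]).apply([x,y,z])))
def edge(v,r):
    a,b=pt(v,.045,.024,-.06),pt(v,-.045,.024,-.06);return a[0]+(b[0]-a[0])*(r-a[1])/(b[1]-a[1])
for o in((207,329.5,189,150,145),(207,329.5,189,157,153)):
  for wt in(0,1):
    f=lambda v:[pt(v,.03,0)[1]-o[0],pt(v,-.03,0)[1]-o[1],pt(v,.045,.024,-.03)[1]-o[2],wt*(edge(v,200)-o[3]),wt*(edge(v,275)-o[4])]
    r=least_squares(f,[.4,0,-.02]);print(o,wt,np.degrees(r.x[0]).round(1),r.x[1:].round(4),np.round(r.fun,2))
_,Rr,_=st();z=R.from_euler('z',-12.3,degrees=True).apply(Rr.apply([0,0,1]));print("tilt",np.degrees(np.arctan2(z[0],-z[2])))
```

```text
(207, 329.5, 189, 150, 145) 0 29.9 [ 0.002 -0.017] [-0. -0. -0.  0.  0.]
(207, 329.5, 189, 150, 145) 1 33.0 [ 0.0078 -0.0252] [-4.2   4.62 -1.86  4.8   2.95]
(207, 329.5, 189, 157, 153) 0 29.9 [ 0.002 -0.017] [-0. -0. -0.  0.  0.]
(207, 329.5, 189, 157, 153) 1 29.8 [ 0.003  -0.0187] [-0.57  1.03 -0.76  1.4   0.33]
tilt -31.295440139060545
```

The fit says the filter is level: it sits 30° in the grip against −31° of tool tilt, and the height matches flat contact with the floor. I'll ease the pressure and release.

In the tool's units: -0.0021 m is -0.42, 0.0013 m is 0.26.

```bash
python3 steer.py '[[[0.26, 0, -0.42, 0, 0, 0], [0.26, 0, -0.42, 0, 0, 0], [0, 0, 0, 0, 0, 0]]]' 0|grep -E "pos|wrist"
python3 steer.py '[[[0, 0, 0, 0, 0, 0], [0, 0, 0, 0, 0, 0], [0, 0, 0, 0, 0, 0], [0, 0, 0, 0, 0, 0], [0, 0, 0, 0, 0, 0]]]' 0.4
python3 -c "
from log import *
P,Rc,s=st();print(Rc.inv().apply([0,0,1]).round(3))"
```

```text
tool_pos: [0.4751, -0.3612, 0.0418]
wrist_force: [-1.7, 0.7, 2.4]
clock: 26.23
tool_pos: [0.4751, -0.361, 0.0413]
eef_rot: [-0.104, 0.958, -0.029, -0.265]
wrist_force: [-0.3, 0.6, 0.5]
width: 0.399
grasp_force: 0.0
[ 0.513 -0.    -0.858]
```

In the tool's units: -0.02 m is -4, -0.017 m is -3.4.

```bash
python3 steer.py '[[[0.6, 0, -1, 0, 0, 0], [1, 0, -1.7, 0, 0, 0], [1.6, 0, -2.6, 0, 0, 0], [2, 0, -3.4, 0, 0, 0], [2, 0, -3.4, 0, -0.06, 0], [2, 0, -3.4, 0, -0.06, 0], [2, 0, -3.4, 0, -0.1, 0], [1.6, 0, -3.4, 0, -0.1, 0], [1, 0, -4, 0, -0.1, 0], [0, 0, -4, 0, -0.1, 0], [0, 0, 0, 0, 0, 0], [0, 0, 0, 0, 0, 0]]]' 0.4
python3 - <<'E'
from log import *
log();P,Rc,s=st();c=env.calibration("wrist");w=env.snapshot("wrist")[:,:,::-1];cv2.imwrite("pics/w13.png",w);t=env.snapshot("top")[:,:,::-1];cv2.imwrite("pics/t13.png",t)
Rt=R.from_euler('z',12.3,degrees=True).inv()
for nm,cc,im in(("wrist",c,w),("top",ct,t)):
    h=cv2.cvtColor(im,cv2.COLOR_BGR2HSV);m=cv2.inRange(h,(4,100,80),(22,255,255))
    if nm=="top": m[:,:330]=0;m[:200]=0;m[310:]=0;m[:,430:]=0
    ks=cv2.findContours(m,0,2)[0]
    if ks:
        k=max(ks,key=cv2.contourArea);r=cv2.minAreaRect(k);b=[onz(cc,p,.058) for p in cv2.boxPoints(r)]
        print(nm,cv2.contourArea(k),cv2.boundingRect(k),"size@.058",[np.linalg.norm(b[0]-b[1]).round(4),np.linalg.norm(b[1]-b[2]).round(4)],"corners in tray",[Rt.apply(x-[.4806,-.3623,0]).round(3)[:2].tolist() for x in b])
E
```

```text
clock: 27.23
tool_pos: [0.4711, -0.3628, 0.2146]
eef_rot: [-0.107, 0.994, -0.003, -0.006]
wrist_force: [0.4, 0.6, -0.9]
width: 0.402
grasp_force: 0.0
loc [-0.0678 -0.3723  0.1887] tilt -0.7 side -0.005 q [-0.386  0.353  0.197  0.012 -1.424 -0.972] F(u,y,n) [-0.01  0.53 -0.98] t 27.2333
wrist 624.0 (253, 159, 14, 56) size@.058 [np.float64(0.0137), np.float64(0.062)] corners in tray [[-0.032, -0.004], [-0.032, 0.009], [0.03, 0.01], [0.03, -0.005]]
```

```bash
python3 -c "
from workcell import env
print(env.hand_in())"
```

```text
the job is handed in; nothing more can be done
None
```

I handed the job in at about 27 s: the cover is slid fully open (about 105 mm) and the filter is flat and centred in the tray, grip upwards; it swung about 27° in the grip on the way, so a first lowering touched the tray at about 30 N before I backed off and levelled it. I have no verdict back from the judging.

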